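# Sort pens and tubes and hang the dipping basket on the swinging drip hook

### The arm

A 7-joint arm with a two-finger parallel gripper is mounted at the origin on a cart in front of the work surface, level with it; the furniture and walls round the work are solid. World frame = base frame: x ahead of the robot, y to its left, z up, the work surface at z = 0. Lengths are in m, angles in rad, forces in N, time in s.
With the tool pointing down it reaches from about 0.425 to 0.875 m from the base axis. Payload 9.9 kg.
Tool frame: the origin (TCP) lies between the finger pads; the fingertips stand 8 mm ahead of it and the grasp point (between the pads) lies 11 mm behind it; z points along the fingers, y is the line along which they close (so a half turn about z gives the same grasp; the last joint's range is limited). The gripper opens to 85 mm and grips with 20 to 120 N. Pads are 22 mm wide; open, the fingers measure 114 mm over their backs; the gripper's body (76 mm by 85 mm) begins 54 mm behind the grasp point. The pads swing forward as they close: fully open they stand 13 mm farther back than shut.
Start: joints at [1.043, 0.576, 0.025, 1.437, -0.015, 1.129, -0.057], TCP at [0.29, -0.61, 0.239] pointing down, gripper open.
Joint ranges: [-2.76, 2.76], [-0.34, 2.15], [-1.52, 1.57], [0.19, 2.46], [-1.09, 4.23], [0.17, 1.99], [-2.82, 2.82]. Speed limits (rad/s): [2.22, 2.22, 3.01, 3.01, 3.14, 3.14, 3.14].

### API

Orientations are given as a rotation vector (axis times angle).
In Python, from station import bot gives the robot as it stands. The module is installed in compiled form; this text tells all that it offers.
- The arm moves only by the tool apply_moves, never from a script. Its argument "deltas" is a list of rows, each a list of 7 numbers: the shift along the tool's x, y, z in m, then the turn, a rotation vector about the tool's x, y, z in rad, then the closure, from -1 (fully open) to 1 (shut). A call has 1 to 12 rows; each row shifts and turns the commanded pose from where the row before left it, along the tool's axes as they then stand; what a row does not reach is not made up. A row lasts 1/10 s, in which the tool goes at most 50 mm and 8.59 degrees, less where a joint would pass 70% of its speed; a pose out of reach is approached as far as the arm can. A call is refused whole if a number of a shift passes 0.05 or a number of a turn 0.15, either way. A call with a gripper value outside its range is refused whole. The fingers move at their own pace and stop on an object; the grip force is fixed at half the most. Time passes only in rows, so rows that do not move let the fingers close. It gives the time, the measured TCP pose, the force, the opening and the grip force at its end, in the units of the state.
- bot.sense(): the state, without advancing time (a new reading comes with each control period).
- bot.capture(name): name is "side" or "top" or "wrist"; returns the picture (384x512x3 uint8, blue, green, red); there is no depth.
- bot.calibration(name): a dict with "fx", "fy", "cx", "cy" (pixels), "dist" ([k1, k2, p1, p2, k3] as OpenCV has them; the pictures are not rectified), "R" (3x3) and "t" (3): a world point X has camera coordinates R X + t; the wrist camera has in their place "T_tool_cam" (4x4, takes a point from camera to tool coordinates, whose origin is the TCP and whose axes are the flange's). Camera axes: x right, y down, z forward; pixel columns grow to the right and rows downward; lengths in m; the calibration is good to about 2 mm. A picture is of the moment at which its call begins: read the wrist's pose just before it. calibration takes no time and is no camera call.
- bot.sign_off(): hands the job in; it is judged then, once.
Trained networks look in the newest picture that a camera, given by its name, has taken for a name from the list of things; names that differ only in an ending like _2 or _b are one class to them, and where a whole thing is asked for, a point or a joint stands for the part that bears it (a point fixed in the world has none). Each returns a list of dicts, best first, with "score" (0 to 1); they miss things now and then, are a little off and sometimes report something else, mostly with a low value. They report only what shows in the picture. A call takes as long as a camera call.
- bot.cut_out(camera, query): "mask" (384x512 bool, what is visible of it) and "centre" ([column, row] in pixels, amid what is visible of it).
The state is a dict: "time_s": time; "q": joint angles; "joint_vel": joint speeds; "joint_torque": joint torques, N m; "tcp_pos": TCP position; "tcp_rot": TCP orientation; "force": force on the tool from outside, world axes, zero at the start; "ft_torque": the same for the moment, N m; "finger_gap": finger opening in m; "grasp_force": force on a finger pad.
Only numpy, scipy, OpenCV 4.12 (cv2) and the standard library are available. Lean on these libraries where they do the work, as an engineer would, in place of code of your own. Each camera call takes 0.05 s, during which the arm holds its last target. There are 200 camera calls.

### The job

Clear the bench after washing up: lay every marker pen that lies at the front left of the bench in the yellow tray and every capped tube lying there in the blue bin. The red drip hook is swinging: steady it with the gripper by touching it from the side until it hangs quietly against the gripper, and only then hang the wire basket on it by its bail and let go, so that it hangs there quietly. Leave the bottles and the petri dish alone.

Things in the scene. Friction and masses are not known exactly. Their poses are not given: they have to be found in the camera images.
- stand: fixed drip stand: white 150 x 120 mm foot 12 mm thick, steel post (14 mm) behind, 340 mm up a 10 mm arm that reaches forward and carries the hook. Origin on the table below the arm's front end; its -x axis points to the front (towards the robot). The foot lies from x = +40 to +190 mm, the post at x = +125 mm, all in its own frame; the arm ends at x = -10 mm, z = 340 mm, in an 18 mm black knuckle
- hook: red hook of 6 mm wire, 100 g, hanging from the arm; swings sideways only, about the stand's x axis, for minutes (about 0.6 s to and fro). Origin on the swing axis at the top of the shank, 340 mm above the table, 4 mm in front of the stand's origin; at rest its axes are parallel to the stand's. The shank goes 78 mm straight down, then the wire curves forward (-x) and up again
- hook_seat (a point): lowest place of the hook, upper side of the wire, where a bail rests: 22 mm in front of the shank and 97 mm below the origin (table height 243 mm at rest)
- hook_ball (a point): centre of the 14 mm ball at the hook's free front end, 60 mm in front of the shank and 74 mm below the hook's origin (table height 266 mm at rest): 38 mm in front of the seat and 23 mm higher. The handy place to touch the hook from the side
- basket: wire dipping basket, about 160 g, standing on the table: round can 60 mm in diameter, 60 mm high, with a steel wire bail over it in its own y-z plane and a flat blue handle to its own -x. Origin at the centre of the can's underside, z up. Solid to the fingers
- basket_bail (a point): underside of the top of the bail, 130 mm above the basket's underside and 4 mm in front of its centre: the point to bring onto the hook's seat. The bail is 5 mm wire; inside it is 51 mm wide up to 100 mm above the underside and narrows above to its top; free height above the can 70 mm. The hook's end passes through it in the basket's +x direction
- basket_grip (a point): place to grip the blue handle from above: 110 mm in front of the can's centre (own -x), 52 mm above the underside. The handle is a level bar along the basket's x, 12 mm wide (y), 14 mm high, from 29 to 151 mm in front of the centre
- pen_tray: fixed yellow open tray for the marker pens, outside 85 (own x) x 150 (own y) x 40 mm high, walls and floor 4 mm; origin at the centre of its underside
- tube_bin: fixed blue open bin for the capped tubes, outside 85 (own x) x 150 (own y) x 40 mm high, walls and floor 4 mm; origin at the centre of its underside
- pen_red: white marker pen with red cap, lying, 132 x 12 x 12 mm, 12 g, may be absent. Origin at the middle of its underside, x along the pen
- pen_black: white marker pen with black cap, lying, 132 x 12 x 12 mm, 12 g, may be absent. Origin at the middle of its underside, x along the pen
- tube_1: capped conical-bottomed plastic tube with blue cap, lying, 111 mm long, body 16 mm and cap 20 mm in diameter, 16 g, may be absent. Origin at the tip, z along the tube towards the cap (the last 13 mm)
- tube_1_mid (a point): middle of the axis of tube_1, 55 mm from its tip
- tube_2: capped conical-bottomed plastic tube with orange cap, lying, 111 mm long, body 16 mm and cap 20 mm in diameter, 16 g, may be absent. Origin at the tip, z along the tube towards the cap (the last 13 mm)
- tube_2_mid (a point): middle of the axis of tube_2, 55 mm from its tip
- bottle: white plastic bottle, bystander, 58 mm in diameter, 118 mm high; origin under its centre
- dish_a: petri dish, bystander, 90 mm in diameter, 16 mm high; origin under its centre

How it is judged:
On the way, in this order (a step that is already met when the one before it is completed fails the run):
1. the swinging hook is steadied: the gripper touches it and it turns slower than 0.15 rad/s, for 0.4 s ((contact force between hook and the fingers above 0.005 N or contact force between hook and the arm above 0.005 N) and angular speed of hook below 0.15 rad/s), for 0.4 s.
2. the basket hangs by its bail on the hook (bail top within 25 mm of the hook's seat, hook loaded) (distance between basket_bail and hook_seat below 0.025 m and contact force between hook and basket above 0.5 N), for 0.2 s.
At the end, for the whole second after the job is handed in: Pens in the yellow tray and tubes in the blue bin (middle inside the walls, under 40 mm high, under 30 mm/s); basket on the hook by its bail (within 25 mm of the seat, hook loaded over 0.5 N), clear of the table, within 0.3 rad of upright, slower than 0.1 m/s (all of step 2 and x of pen_red in the frame of pen_tray between -0.041 and 0.041 m and y of pen_red in the frame of pen_tray between -0.073 and 0.073 m and z of pen_red in the frame of pen_tray between -0.01 and 0.04 m and linear speed of each of pen_red, pen_black, tube_1, tube_2 below 0.03 m/s and x of pen_black in the frame of pen_tray between -0.041 and 0.041 m and y of pen_black in the frame of pen_tray between -0.073 and 0.073 m and z of pen_black in the frame of pen_tray between -0.01 and 0.04 m and x of tube_1_mid in the frame of tube_bin between -0.041 and 0.041 m and y of tube_1_mid in the frame of tube_bin between -0.073 and 0.073 m and z of tube_1_mid in the frame of tube_bin between -0.01 and 0.04 m and x of tube_2_mid in the frame of tube_bin between -0.041 and 0.041 m and y of tube_2_mid in the frame of tube_bin between -0.073 and 0.073 m and z of tube_2_mid in the frame of tube_bin between -0.01 and 0.04 m and height (world z) of basket above 0.05 m and angle between basket's own z axis and vertical below 0.3 rad and linear speed of basket below 0.1 m/s); the robot touches nothing.
It fails at once if the white bottle is knocked over or pushed away (moved more than 40 mm or tilted more than 0.5 rad) (distance of bottle from where it was at the start of the episode above 0.04 m or angle between bottle's own z axis and vertical above 0.5 rad).
It fails at once if the petri dish is knocked over or pushed away (moved more than 40 mm or tilted more than 0.5 rad) (distance of dish_a from where it was at the start of the episode above 0.04 m or angle between dish_a's own z axis and vertical above 0.5 rad).
Of pen_red, pen_black, tube_1, tube_2 only 2 to 4 are there at a start; the rules pass over those that are not, and their reading is None.
At some moment in a run one of pen_red, pen_black may be knocked a few centimetres aside while the robot is not near it.
It also fails if it takes over 210 s, if anything falls off the work surface, if the arm or the gripper's body presses on something with over 40 N, if the wrist force passes 120 N, or if a joint passes its speed limit or range.

## Working session

There is one attempt and no reset: what is moved stays moved. The work goes in short steps, Python scripts to look and compute and a tool call to move; the robot and the scene stay as the last step left them, time stands still between calls to the robot, and variables do not carry over. Pictures are saved under pics/ and viewed, at most 14 in all, crops included, and the job is handed in when it is done.

Besides the shell and the picture viewer there is one more tool, called after "Request:" in YAML: its name, and indented under it one key for each argument. apply_moves: Moves the arm, as the interface text tells. Its arguments: {"type":"object","properties":{"deltas":{"type":"array"}},"required":["deltas"]}

```bash
mkdir -p pics
cat > h.py <<'E'
import numpy as np, cv2
from scipy.spatial.transform import Rotation as Ro
from station import bot
def cam(name, s=None):
    c=bot.calibration(name); K=np.array([[c['fx'],0,c['cx']],[0,c['fy'],c['cy']],[0,0,1.]])
    d=np.array(c['dist'],float)
    if 'R' in c: R=np.array(c['R']);t=np.array(c['t'])
    else:
        T=np.array(c['T_tool_cam']); W=np.eye(4); W[:3,:3]=Ro.from_rotvec(s['tcp_rot']).as_matrix(); W[:3,3]=s['tcp_pos']
        M=np.linalg.inv(W@T); R=M[:3,:3];t=M[:3,3]
    return K,d,R,t
def ray(name,px,s=None):
    K,d,R,t=cam(name,s); u=cv2.undistortPoints(np.array([[px]],float),K,d)[0,0]
    v=R.T@np.array([u[0],u[1],1]); return -R.T@t, v/np.linalg.norm(v)
def at_z(name,px,z,s=None):
    o,v=ray(name,px,s); return o+v*(z-o[2])/v[2]
def proj(name,X,s=None):
    K,d,R,t=cam(name,s); return cv2.projectPoints(np.array(X,float).reshape(-1,3),cv2.Rodrigues(R)[0],t,K,d)[0][:,0]
def tri(o1,v1,o2,v2):
    A=np.array([v1,-v2]).T; x=np.linalg.lstsq(A,o2-o1,rcond=None)[0]
    a=o1+v1*x[0];b=o2+v2*x[1]; return (a+b)/2,np.linalg.norm(a-b)
def axis(mask):
    y,x=np.nonzero(mask); (c,sz,a)=cv2.minAreaRect(np.stack([x,y],1).astype(np.float32)); 
    b=cv2.boxPoints((c,sz,a)); 
    e=[(b[0]+b[1])/2,(b[2]+b[3])/2] if np.linalg.norm(b[0]-b[1])<np.linalg.norm(b[1]-b[2]) else [(b[1]+b[2])/2,(b[3]+b[0])/2]
    return np.array(e)
E
python3 - <<'E'
from h import *
s=bot.sense(); print(s)
for n in ('side','top','wrist'):
    cv2.imwrite(f'pics/{n}0.png',bot.capture(n))
    K,d,R,t=cam(n,s); print(n,-R.T@t,R[2],K[0,0])
for n in ('side','top'):
    for q in ('basket','pen_tray','tube_bin','pen_red','tube_1','bottle','dish_a','hook','hook_ball','stand'):
        print(n,q,[(round(r['score'],2),np.round(r['centre']).tolist(),int(r['mask'].sum())) for r in bot.cut_out(n,q)])
E
```

```text
{'time_s': 0.0, 'q': array([ 1.04317104,  0.57654607,  0.02479956,  1.43791813, -0.01498741,
        1.12901802, -0.0564933 ]), 'joint_vel': array([ 0.00016598,  0.00161256,  0.00031929,  0.00029057, -0.00191916,
        0.00039916,  0.00072635]), 'joint_torque': array([ 5.94048724e-04, -7.65748930e+01,  2.24942409e+00, -2.85964644e+01,
        1.50845968e-02,  1.25398152e-02, -4.23340168e-06]), 'tcp_pos': array([ 0.28967343, -0.60918242,  0.2384287 ]), 'tcp_rot': array([-3.06292155e+00, -6.91216835e-01,  7.06708952e-04]), 'force': array([-0.78868076,  0.10818264,  0.9390527 ]), 'ft_torque': array([0.04758804, 0.00701585, 0.03035571]), 'grasp_force': 0.0, 'finger_gap': 0.0857549663022218}
side [-0.11715761  1.19120501  0.99912065] [ 0.44087146 -0.7284172  -0.52444327] 447.3248135391848
top [0.27489655 0.11302394 1.53041904] [ 0.20972214  0.00144329 -0.97775996] 415.3681734525555
wrist [ 0.36560632 -0.57328985  0.3730117 ] [-0.29077083 -0.1373343  -0.94688522] 284.14647727572174
side basket [(0.55, [204.0, 295.0], 524), (0.52, [180.0, 335.0], 710)]
side pen_tray [(0.56, [274.0, 264.0]
[... 234 characters left out ...]
 [(0.82, [167.0, 264.0], 582)]
side dish_a [(0.62, [181.0, 331.0], 672), (0.44, [252.0, 290.0], 126)]
side hook []
side hook_ball [(0.52, [217.0, 187.0], 2)]
side stand [(0.79, [186.0, 225.0], 1156)]
top basket [(0.79, [174.0, 209.0], 339)]
top pen_tray [(0.95, [244.0, 238.0], 1000), (0.25, [174.0, 205.0], 342)]
top tube_bin [(0.96, [365.0, 241.0], 1100), (0.25, [182.0, 162.0], 261)]
top pen_red []
top tube_1 [(0.65, [199.0, 227.0], 102)]
top bottle [(0.61, [183.0, 165.0], 263)]
top dish_a [(0.7, [172.0, 209.0], 279), (0.56, [137.0, 216.0], 475)]
top hook [(0.4, [229.0, 153.0], 67)]
top hook_ball [(0.48, [226.0, 163.0], 2)]
top stand [(0.81, [239.0, 137.0], 1324), (0.4, [138.0, 213.0], 462)]
```

Run:
```python
import cv2
a=cv2.imread('pics/side0.png');b=cv2.imread('pics/top0.png')
cv2.imwrite('pics/side0c.png',cv2.resize(a[140:380,120:400],None,fx=2.5,fy=2.5,interpolation=cv2.INTER_CUBIC))
cv2.imwrite('pics/top0c.png',cv2.resize(b[90:310,90:410],None,fx=2.5,fy=2.5,interpolation=cv2.INTER_CUBIC))
```

```text
(no output)
```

View pics/side0c.png

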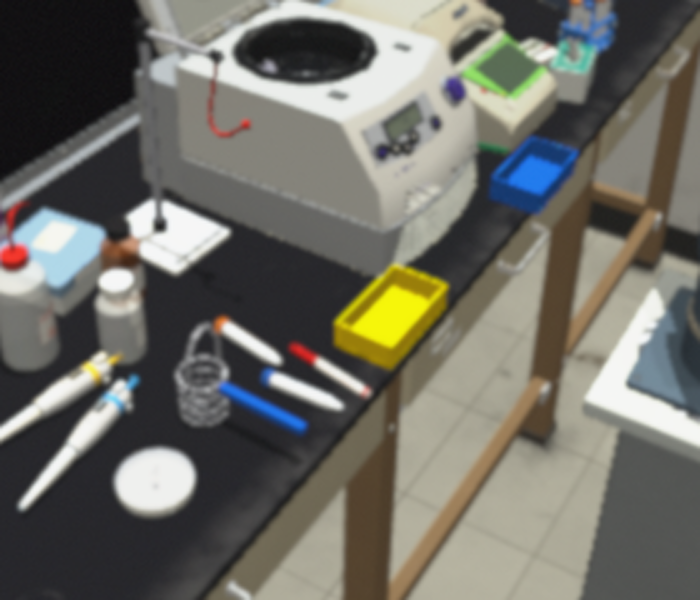

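View pics/top0c.png

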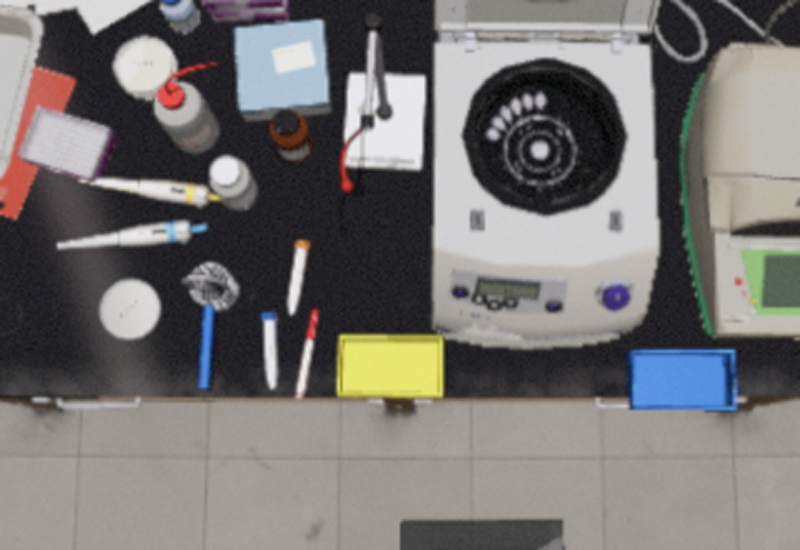

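The side crop shows the red pen, the blue-capped tube and the orange-capped tube (no black pen). The basket stands with its handle to the front and the red hook hangs off the arm at crop (215,60)-(245,125). In the top crop:
- pen: (314,310)-(299,397)
- tube_1: (268,312)-(272,388)
- tube_2: (303,240)-(291,312)
- basket can: about (212,285), with the handle at (208,310)-(204,388)
- tray: (390,366)
- bin: (682,380)

Run:
```python
from h import *
P=lambda u,v:(90+u/2.5-.3,90+v/2.5-.3)
def r(n,*a,z): print(n,*[np.round(at_z('top',P(*p),z),3)[:2] for p in a])
r('pen',(314,310),(299,397),z=.006)
r('tube1',(268,312),(272,388),z=.009)
r('tube2',(303,240),(291,312),z=.009)
r('handle',(208,306),(204,388),z=.055)
r('tray',(337,334),(443,336),(337,397),(443,397),z=.04)
r('bin',(630,350),(735,350),(633,409),(737,408),z=.04)
r('ball',(347,186),z=.266); r('knuckle',(367,122),z=.34)
r('foot',(350,72),(424,74),(343,166),(421,169),z=.012)
r('bottle top',(228,170),z=.118); r('dish',(130,308),z=.016); r('can rim',(212,283),z=.06)
S=lambda u,v:(120+u/2.5-.3,140+v/2.5-.3)
def r(n,*a,z): print('S',n,*[np.round(at_z('side',S(*p),z),3)[:2] for p in a])
r('pen',(292,348),(370,393),z=.006); r('tube1',(264,376),(342,407),z=.009); r('tube2',(216,323),(281,359),z=.009)
r('handle',(222,388),(305,428),z=.055); r('tray',(400,266),(334,321),(447,284),(383,362),z=.04)
r('bin',(530,135),(577,150),(492,175),(540,195),z=.04);r('knuckle',(217,57),z=.34)
```

```text
pen [0.508 0.287] [0.38  0.306]
tube1 [0.505 0.355] [0.392 0.346]
tube2 [0.614 0.305] [0.505 0.32 ]
handle [0.506 0.435] [0.388 0.436]
tray [0.468 0.249] [0.465 0.096] [0.377 0.247] [0.377 0.096]
bin [ 0.444 -0.175] [ 0.443 -0.329] [ 0.359 -0.176] [ 0.359 -0.327]
ball [0.627 0.219]
knuckle [0.686 0.19 ]
foot [0.882 0.239] [0.878 0.123] [0.729 0.247] [0.724 0.128]
bottle top [0.692 0.401]
dish [0.509 0.561]
can rim [0.539 0.429]
S pen [0.505 0.286] [0.377 0.302]
S tube1 [0.504 0.351] [0.392 0.344]
S tube2 [0.616 0.304] [0.503 0.314]
S handle [0.505 0.435] [0.386 0.435]
S tray [0.452 0.096] [0.467 0.244] [0.379 0.096] [0.374 0.277]
S bin [ 0.443 -0.33 ] [ 0.359 -0.329] [ 0.444 -0.184] [ 0.358 -0.174]
S knuckle [0.683 0.19 ]
```

```bash
cat >> h.py <<'E'
def pose():
    s=bot.sense(); M=Ro.from_rotvec(s['tcp_rot']).as_matrix(); return np.array(s['tcp_pos']),np.degrees(np.arctan2(M[1,0],M[0,0])),M[2,2]
def plan(wps,grip=-1,start=None):
    """wps: (x,y,z,psi_deg,n rows); polar interpolation; prints tool rows"""
    p,psi=start if start else pose()[:2]; rows=[]
    for (x,y,z,ps,n) in wps:
        a0,r0=np.arctan2(p[1],p[0]),np.hypot(*p[:2]); a1,r1=np.arctan2(y,x),np.hypot(x,y); q0,s0,z0=p,psi,p[2]
        dps=(ps-psi+180)%360-180 if abs(ps-psi)>180 else ps-psi
        for i in range(1,n+1):
            f=i/n; a=a0+f*(a1-a0); r=r0+f*(r1-r0); t=np.array([r*np.cos(a),r*np.sin(a),z0+f*(z-z0)])
            d=t-p; c,s=np.cos(np.radians(psi)),np.sin(np.radians(psi)); w=-np.radians(dps)/n
            row=[round(d[0]*c+d[1]*s,3),round(d[0]*s-d[1]*c,3),round(-d[2],3),0,0,round(w,3),grip]; rows.append(row)
            p=p+[row[0]*c+row[1]*s,row[0]*s-row[1]*c,-row[2]]; psi=psi-np.degrees(row[5])
    for k in range(0,len(rows),12): print('['+','.join('['+','.join(f'{v:g}' for v in r)+']' for r in rows[k:k+12])+']')
    m=np.array(rows); print('end',np.round(p,3),round(psi,1),len(rows),'maxstep',np.abs(m[:,:3]).max())
E
python3 - <<'E'
from h import *
P=lambda u,v:(90+u/2.5-.3,90+v/2.5-.3)
S=lambda u,v:(120+u/2.5-.3,140+v/2.5-.3)
print(tri(*ray('top',P(615,297)),*ray('side',S(455,90))))
print(pose())
plan([(.43,-.27,.35,60,10),(.46,.1,.33,120,9),(.444,.296,.13,171.6,7)],grip=.2)
E
```

```text
(array([ 0.49362537, -0.1262364 ,  0.20416939]), np.float64(0.001580540332854327))
(array([ 0.28983632, -0.60960574,  0.23928003]), np.float64(25.426616804012763), np.float64(-0.9999999983998953))
[[0.037,-0.018,-0.011,0,0,-0.06,0.2],[0.037,-0.017,-0.011,0,0,-0.06,0.2],[0.035,-0.018,-0.011,0,0,-0.06,0.2],[0.035,-0.017,-0.011,0,0,-0.06,0.2],[0.033,-0.017,-0.011,0,0,-0.06,0.2],[0.033,-0.018,-0.011,0,0,-0.06,0.2],[0.032,-0.017,-0.012,0,0,-0.06,0.2],[0.031,-0.016,-0.011,0,0,-0.06,0.2],[0.03,-0.017,-0.011,0,0,-0.06,0.2],[0.03,-0.017,-0.011,0,0,-0.06,0.2],[0.043,-0.005,0.002,0,0,-0.117,0.2],[0.044,-0.003,0.003,0,0,-0.117,0.2]]
[[0.042,-0.002,0.002,0,0,-0.117,0.2],[0.043,-0,0.002,0,0,-0.117,0.2],[0.042,0.001,0.002,0,0,-0.117,0.2],[0.042,0.002,0.003,0,0,-0.117,0.2],[0.042,0.003,0.002,0,0,-0.117,0.2],[0.041,0.004,0.002,0,0,-0.117,0.2],[0.04,0.006,0.002,0,0,-0.117,0.2],[0.022,0.016,0.029,0,0,-0.128,0.2],[0.021,0.017,0.028,0,0,-0.128,0.2],[0.02,0.019,0.029,0,0,-0.128,0.2],[0.019,0.021,0.028,0,0,-0.128,0.2],[0.018,0.023,0.029,0,0,-0.128,0.2]]
[[0.016,0.024,0.029,0,0,-0.128,0.2],[0.015,0.025,0.028,0,0,-0.128,0.2]]
end [0.444 0.295 0.13 ] 171.5 26 maxstep 0.044
```

Request:
apply_moves:
  deltas:
    - [0.037,-0.018,-0.011,0,0,-0.06,0.2]
    - [0.037,-0.017,-0.011,0,0,-0.06,0.2]
    - [0.035,-0.018,-0.011,0,0,-0.06,0.2]
    - [0.035,-0.017,-0.011,0,0,-0.06,0.2]
    - [0.033,-0.017,-0.011,0,0,-0.06,0.2]
    - [0.033,-0.018,-0.011,0,0,-0.06,0.2]
    - [0.032,-0.017,-0.012,0,0,-0.06,0.2]
    - [0.031,-0.016,-0.011,0,0,-0.06,0.2]
    - [0.03,-0.017,-0.011,0,0,-0.06,0.2]
    - [0.03,-0.017,-0.011,0,0,-0.06,0.2]
    - [0.043,-0.005,0.002,0,0,-0.117,0.2]
    - [0.044,-0.003,0.003,0,0,-0.117,0.2]

```text
time_s: 2.35
tcp_pos: [0.4626, -0.1872, 0.3461]
tcp_rot: [2.517, 1.877, 0.001]
force: [0.9, -0.7, -0.1]
finger_gap: 0.034
grasp_force: 0.0
```

Request:
apply_moves:
  deltas:
    - [0.042,-0.002,0.002,0,0,-0.117,0.2]
    - [0.043,0,0.002,0,0,-0.117,0.2]
    - [0.042,0.001,0.002,0,0,-0.117,0.2]
    - [0.042,0.002,0.003,0,0,-0.117,0.2]
    - [0.042,0.003,0.002,0,0,-0.117,0.2]
    - [0.041,0.004,0.002,0,0,-0.117,0.2]
    - [0.04,0.006,0.002,0,0,-0.117,0.2]
    - [0.022,0.016,0.029,0,0,-0.128,0.2]
    - [0.021,0.017,0.028,0,0,-0.128,0.2]
    - [0.02,0.019,0.029,0,0,-0.128,0.2]
    - [0.019,0.021,0.028,0,0,-0.128,0.2]
    - [0.018,0.023,0.029,0,0,-0.128,0.2]

```text
time_s: 3.55
tcp_pos: [0.4573, 0.2399, 0.1864]
tcp_rot: [0.625, 3.078, 0.001]
force: [1.6, -0.7, -0.4]
finger_gap: 0.0342
grasp_force: 0.0
```

Request:
apply_moves:
  deltas:
    - [0.016,0.024,0.029,0,0,-0.128,0.2]
    - [0.015,0.025,0.028,0,0,-0.128,0.2]
    - [0,0,0,0,0,0,0.2]

```text
time_s: 3.85
tcp_pos: [0.4415, 0.2985, 0.1275]
tcp_rot: [-0.219, -3.129, -0.0]
force: [0.3, 0.1, -0.2]
finger_gap: 0.0338
grasp_force: 0.0
```

Run:
```python
from h import *
print(pose(), bot.sense()['finger_gap'])
s=bot.sense(); im=bot.capture('wrist'); cv2.imwrite('pics/w1.png',im)
for q in ('pen_red','tube_1'):
  for r in bot.cut_out('wrist',q):
    e=axis(r['mask']); print(q,round(r['score'],2),np.round(r['centre']),int(r['mask'].sum()),[np.round(at_z('wrist',x,.007,s)[:2],3) for x in e])
```

```text
(array([0.44145274, 0.29845992, 0.12745708]), np.float64(171.98496951818572), np.float64(-0.9999886035039756)) 0.03382205545864948
pen_red 0.8 [252. 183.] 1529 [array([0.381, 0.305]), array([0.511, 0.286])]
tube_1 0.67 [284. 302.] 1004 [array([0.51 , 0.317]), array([0.625, 0.304])]
tube_1 0.65 [309. 191.] 1874 [array([0.395, 0.345]), array([0.512, 0.353])]
```

View pics/w1.png

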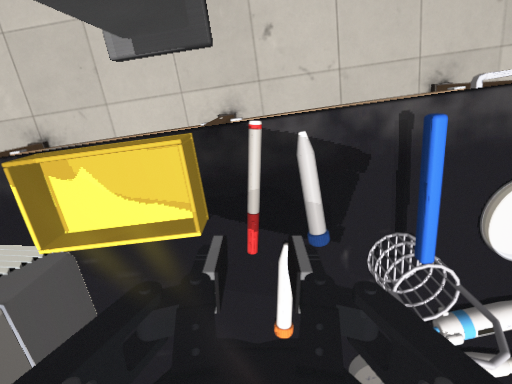

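The wrist picture shows the pen at (252,187), tube_1 at (315,190) and tube_2 at (284,295). The network agrees with my picks, so I pick the pen.

Request:
apply_moves:
  deltas:
    - [-0.005,-0.002,0.03,0,0,0,0.2]
    - [0,0,0.03,0,0,0,0.2]
    - [0,0,0.03,0,0,0,0.2]
    - [0,0,0.02,0,0,0,0.2]
    - [0,0,0.008,0,0,0,0.2]
    - [0,0,0,0,0,0,1]
    - [0,0,0,0,0,0,1]
    - [0,0,0,0,0,0,1]
    - [0,0,0,0,0,0,1]

```text
time_s: 4.9
tcp_pos: [0.4497, 0.293, 0.0135]
tcp_rot: [0.234, 3.131, 0.002]
force: [0.3, -0.9, 8.7]
finger_gap: 0.0091
grasp_force: 59.5
```

Run:
```python
from h import *
p,psi,_=pose(); s=bot.sense(); print(p,psi,s['finger_gap'],s['grasp_force'])
# lift, then to tray centre; tool x at 90 - offset so pen(at psi) -> along y
plan([(p[0],p[1],.11,psi,4),(.421,.172,.11,psi-82-0.0 if psi>0 else psi+278,10),(.421,.172,.04,psi-82 if psi>0 else psi+278,4)],grip=1)
```

```text
[0.44971895 0.2930004  0.01351534] 171.44156666015112 0.009080907476720608 59.5165354013443
[[0,-0,-0.024,0,0,-0,1],[0,-0,-0.024,0,0,-0,1],[0,-0,-0.024,0,0,-0,1],[0,-0,-0.024,0,0,-0,1],[-0,-0.013,-0,0,0,0.143,1],[-0.002,-0.013,-0,0,0,0.143,1],[-0.004,-0.012,-0,0,0,0.143,1],[-0.004,-0.012,-0,0,0,0.143,1],[-0.006,-0.011,-0,0,0,0.143,1],[-0.008,-0.01,-0,0,0,0.143,1],[-0.008,-0.009,-0,0,0,0.143,1],[-0.009,-0.008,-0,0,0,0.143,1]]
[[-0.01,-0.007,-0,0,0,0.143,1],[-0.01,-0.006,-0,0,0,0.143,1],[-0,0,0.017,0,0,0,1],[-0,0,0.018,0,0,0,1],[-0,0,0.017,0,0,0,1],[-0,0,0.018,0,0,0,1]]
end [0.421 0.172 0.04 ] 89.5 18 maxstep 0.024
```

Request:
apply_moves:
  deltas:
    - [0,0,-0.024,0,0,0,1]
    - [0,0,-0.024,0,0,0,1]
    - [0,0,-0.024,0,0,0,1]
    - [0,0,-0.024,0,0,0,1]
    - [0,-0.013,0,0,0,0.143,1]
    - [-0.002,-0.013,0,0,0,0.143,1]
    - [-0.004,-0.012,0,0,0,0.143,1]
    - [-0.004,-0.012,0,0,0,0.143,1]
    - [-0.006,-0.011,0,0,0,0.143,1]
    - [-0.008,-0.01,0,0,0,0.143,1]
    - [-0.008,-0.009,0,0,0,0.143,1]
    - [-0.009,-0.008,0,0,0,0.143,1]

```text
time_s: 6.1
tcp_pos: [0.4284, 0.1938, 0.1089]
tcp_rot: [1.9, 2.502, 0.002]
force: [-0.5, 0.0, -0.5]
finger_gap: 0.0092
grasp_force: 58.7
```

Request:
apply_moves:
  deltas:
    - [-0.01,-0.007,0,0,0,0.143,1]
    - [-0.01,-0.006,0,0,0,0.143,1]
    - [0,0,0,0,0,0,1]

```text
time_s: 6.4
tcp_pos: [0.4193, 0.1707, 0.1088]
tcp_rot: [2.234, 2.208, -0.001]
force: [0.2, 0.3, -0.2]
finger_gap: 0.0091
grasp_force: 58.7
```

Run:
```python
from h import *
s=bot.sense(); print(pose(), s['finger_gap'],s['grasp_force'])
im=bot.capture('wrist'); cv2.imwrite('pics/w2.png',im)
for r in bot.cut_out('wrist','pen_red'): 
    e=axis(r['mask']); print(round(r['score'],2),np.round(r['centre']),int(r['mask'].sum()),[np.round(at_z('wrist',x,s['tcp_pos'][2]-.004,s)[:2],3) for x in e])
```

```text
(array([0.41929297, 0.17070404, 0.10878206]), np.float64(89.3475266913243), np.float64(-0.9999995497642922)) 0.009073659421353054 58.68166208267212
0.77 [256. 215.] 4064 [array([0.422, 0.243]), array([0.42 , 0.111])]
```

View pics/w2.png

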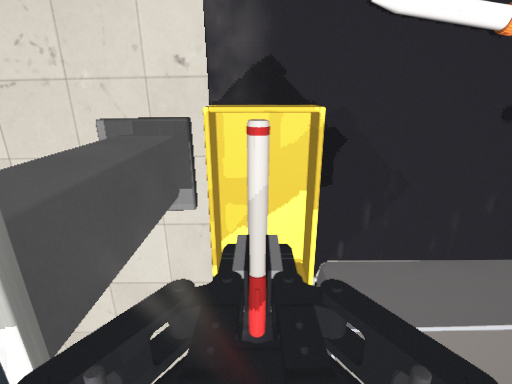

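Pen is held level over the tray (pixels 258,120-335), 5 mm off in y. Lowering and releasing.

Request:
apply_moves:
  deltas:
    - [-0.005,0,0.025,0,0,0,1]
    - [0,0,0.025,0,0,0,1]
    - [0,0,0.025,0,0,0,1]
    - [0,0,0.01,0,0,0,1]
    - [0,0,0,0,0,0,1]
    - [0,0,0,0,0,0,0.5]
    - [0,0,0,0,0,0,0.5]
    - [0,0,-0.02,0,0,0,0.5]
    - [0,0,-0.03,0,0,0,0.5]
    - [0,0,-0.03,0,0,0,0.2]

```text
time_s: 7.5
tcp_pos: [0.4197, 0.167, 0.1051]
tcp_rot: [2.23, 2.213, 0.001]
force: [0.1, 0.2, 0.4]
finger_gap: 0.0332
grasp_force: 0.0
```

Run:
```python
from h import *
s=bot.sense(); print(pose(), s['finger_gap'],s['grasp_force'])
bot.capture('wrist')
for r in bot.cut_out('wrist','pen_red'): 
    e=axis(r['mask']); print(round(r['score'],2),np.round(r['centre']),int(r['mask'].sum()),[np.round(at_z('wrist',x,.01,s)[:2],3) for x in e])
plan([(.453,.349,.10,183.9,12),(.453,.349,.011,183.9,4)],grip=.2)
```

```text
(array([0.41970648, 0.16695457, 0.1050719 ]), np.float64(89.57722208795246), np.float64(-0.9999999073995639)) 0.03322999330927141 0.0
0.74 [255. 179.] 1936 [array([0.421, 0.238]), array([0.424, 0.106])]
[[0.014,0.005,0.001,0,0,-0.137,0.2],[0.013,0.006,0,0,0,-0.137,0.2],[0.012,0.008,0.001,0,0,-0.137,0.2],[0.012,0.009,0,0,0,-0.137,0.2],[0.011,0.011,0.001,0,0,-0.137,0.2],[0.01,0.011,0.001,0,0,-0.137,0.2],[0.009,0.013,0,0,0,-0.137,0.2],[0.007,0.014,0.001,0,0,-0.137,0.2],[0.006,0.015,0,0,0,-0.137,0.2],[0.005,0.015,0.001,0,0,-0.137,0.2],[0.003,0.016,0.001,0,0,-0.137,0.2],[0.001,0.016,0,0,0,-0.137,0.2]]
[[-0,0,0.022,0,0,-0.001,0.2],[-0,0,0.023,0,0,-0.001,0.2],[-0,0,0.022,0,0,-0.001,0.2],[-0,0,0.022,0,0,-0.001,0.2]]
end [0.453 0.349 0.011] 184.0 16 maxstep 0.023
```

Request:
apply_moves:
  deltas:
    - [0.014,0.005,0,0,0,-0.137,0.2]
    - [0.013,0.006,0,0,0,-0.137,0.2]
    - [0.012,0.008,0,0,0,-0.137,0.2]
    - [0.012,0.009,0,0,0,-0.137,0.2]
    - [0.011,0.011,0,0,0,-0.137,0.2]
    - [0.01,0.011,0,0,0,-0.137,0.2]
    - [0.009,0.013,0,0,0,-0.137,0.2]
    - [0.007,0.014,0,0,0,-0.137,0.2]
    - [0.006,0.015,0,0,0,-0.137,0.2]
    - [0.005,0.015,0,0,0,-0.137,0.2]
    - [0.003,0.016,0,0,0,-0.137,0.2]
    - [0.001,0.016,0,0,0,-0.137,0.2]

```text
time_s: 8.8
tcp_pos: [0.451, 0.3483, 0.1035]
tcp_rot: [-0.111, 3.139, 0.0]
force: [0.4, 0.1, 1.0]
finger_gap: 0.0344
grasp_force: 0.0
```

Request:
apply_moves:
  deltas:
    - [0,0,0.02,0,0,0,0.2]
    - [0,0,0,0,0,0,0.2]

```text
time_s: 9.0
tcp_pos: [0.4501, 0.347, 0.0817]
tcp_rot: [0.103, -3.138, 0.003]
force: [-0.4, -0.5, -0.1]
finger_gap: 0.0342
grasp_force: 0.0
```

Run:
```python
from h import *
s=bot.sense(); p,psi,_=pose(); print(p,psi, s['finger_gap'])
plan([(.453,.349,.014,183.9,4)],grip=.2)
```

```text
[0.45007192 0.34698766 0.08168395] -176.24682221366592 0.034223914955344686
[[-0.001,0,0.017,0,0,-0.001,0.2],[-0.001,0.001,0.017,0,0,-0.001,0.2],[-0,0,0.017,0,0,-0.001,0.2],[-0.001,0.001,0.017,0,0,-0.001,0.2]]
end [0.453 0.349 0.014] -176.0 4 maxstep 0.017
```

Request:
apply_moves:
  deltas:
    - [-0.002,0.002,0.02,0,0,0,0.2]
    - [-0.001,0,0.02,0,0,0,0.2]
    - [0,0,0.02,0,0,0,0.2]
    - [0,0,0.008,0,0,0,0.2]
    - [0,0,0,0,0,0,1]
    - [0,0,0,0,0,0,1]
    - [0,0,0,0,0,0,1]
    - [0,0,-0.03,0,0,0,1]
    - [0,0,-0.03,0,0,0,1]
    - [0,0,-0.04,0,0,0,1]
    - [0,0,-0.04,0,0,0,1]

```text
time_s: 10.1
tcp_pos: [0.4534, 0.35, 0.1575]
tcp_rot: [-0.103, 3.14, 0.0]
force: [-0.1, 0.4, -0.1]
finger_gap: 0.0128
grasp_force: 58.7
```

Run:
```python
from h import *
s=bot.sense(); p,psi,_=pose(); print(p,psi, s['finger_gap'],s['grasp_force'])
psi%=360
plan([(.46,.1,.32,150,8),(.403,-.252,.30,90,10),(.403,-.252,.06,90,6)],grip=1,start=(p,psi))
```

```text
[0.45335206 0.34995696 0.15745389] -176.2496943307731 0.012842908269282484 58.69343161582947
[[-0.006,-0.033,-0.02,0,0,0.074,1],[-0.006,-0.033,-0.021,0,0,0.074,1],[-0.007,-0.032,-0.02,0,0,0.074,1],[-0.006,-0.031,-0.02,0,0,0.074,1],[-0.007,-0.031,-0.021,0,0,0.074,1],[-0.007,-0.029,-0.02,0,0,0.074,1],[-0.007,-0.03,-0.02,0,0,0.074,1],[-0.007,-0.028,-0.021,0,0,0.074,1],[-0.024,-0.027,0.002,0,0,0.104,1],[-0.025,-0.027,0.002,0,0,0.104,1],[-0.025,-0.027,0.002,0,0,0.104,1],[-0.026,-0.025,0.002,0,0,0.104,1]]
[[-0.027,-0.025,0.002,0,0,0.104,1],[-0.027,-0.024,0.002,0,0,0.104,1],[-0.028,-0.024,0.002,0,0,0.104,1],[-0.029,-0.022,0.002,0,0,0.104,1],[-0.029,-0.022,0.002,0,0,0.104,1],[-0.03,-0.022,0.002,0,0,0.104,1],[-0,0,0.04,0,0,0.001,1],[-0,0,0.04,0,0,0.001,1],[-0,0,0.04,0,0,0.001,1],[-0,0,0.04,0,0,0.001,1],[-0,0,0.04,0,0,0.001,1],[-0,0,0.04,0,0,0.001,1]]
end [ 0.403 -0.252  0.06 ] 89.9 24 maxstep 0.04
```

Request:
apply_moves:
  deltas:
    - [-0.006,-0.033,-0.02,0,0,0.074,1]
    - [-0.006,-0.033,-0.021,0,0,0.074,1]
    - [-0.007,-0.032,-0.02,0,0,0.074,1]
    - [-0.006,-0.031,-0.02,0,0,0.074,1]
    - [-0.007,-0.031,-0.021,0,0,0.074,1]
    - [-0.007,-0.029,-0.02,0,0,0.074,1]
    - [-0.007,-0.03,-0.02,0,0,0.074,1]
    - [-0.007,-0.028,-0.021,0,0,0.074,1]
    - [-0.024,-0.027,0.002,0,0,0.104,1]
    - [-0.025,-0.027,0.002,0,0,0.104,1]
    - [-0.025,-0.027,0.002,0,0,0.104,1]
    - [-0.026,-0.025,0.002,0,0,0.104,1]

```text
time_s: 11.3
tcp_pos: [0.4705, -0.0459, 0.3111]
tcp_rot: [1.432, 2.795, 0.001]
force: [0.4, 0.9, -1.1]
finger_gap: 0.0125
grasp_force: 58.9
```

Request:
apply_moves:
  deltas:
    - [-0.027,-0.025,0.002,0,0,0.104,1]
    - [-0.027,-0.024,0.002,0,0,0.104,1]
    - [-0.028,-0.024,0.002,0,0,0.104,1]
    - [-0.029,-0.022,0.002,0,0,0.104,1]
    - [-0.029,-0.022,0.002,0,0,0.104,1]
    - [-0.03,-0.022,0.002,0,0,0.104,1]
    - [0,0,0.04,0,0,0,1]
    - [0,0,0.04,0,0,0,1]
    - [0,0,0.04,0,0,0,1]
    - [0,0,0.04,0,0,0,1]
    - [0,0,0,0,0,0,1]

```text
time_s: 12.4
tcp_pos: [0.4003, -0.2501, 0.1354]
tcp_rot: [-2.212, -2.222, 0.002]
force: [-0.2, -0.3, 0.7]
finger_gap: 0.0128
grasp_force: 58.9
```

Run:
```python
from h import *
s=bot.sense(); p,psi,_=pose(); print(p,psi, s['finger_gap'],s['grasp_force'])
im=bot.capture('wrist'); cv2.imwrite('pics/w3.png',im)
for q,z in (('tube_1',p[2]-.005),('tube_bin',.04)):
  for r in bot.cut_out('wrist',q): 
    e=axis(r['mask']); print(q,round(r['score'],2),np.round(r['centre']),int(r['mask'].sum()),[np.round(at_z('wrist',x,z,s)[:2],3) for x in e])
plan([(.403,-.252,.04,90,4)],grip=1)
```

```text
[ 0.40033031 -0.25012076  0.13539207] 90.26890681707823 0.012765740334989279 58.896564245224
tube_1 0.75 [257. 239.] 4961 [array([ 0.401, -0.19 ]), array([ 0.402, -0.308])]
tube_bin 0.69 [271. 165.] 11166 [array([ 0.405, -0.176]), array([ 0.404, -0.326])]
[[-0,-0,0.025,0,0,0.001,1],[-0,-0,0.025,0,0,0.001,1],[-0,-0,0.025,0,0,0.001,1],[-0,-0.001,0.025,0,0,0.001,1]]
end [ 0.403 -0.252  0.04 ] 90.0 4 maxstep 0.025
```

View pics/w3.png

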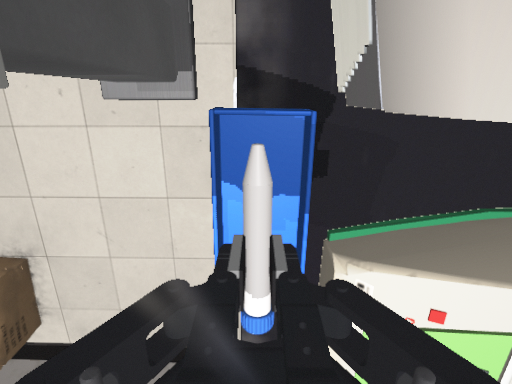

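Tube 1 is held level and centred over the bin (pixels 258,145-335). Lowering.

Request:
apply_moves:
  deltas:
    - [0,-0.008,0.03,0,0,0,1]
    - [0,0,0.03,0,0,0,1]
    - [0,0,0.03,0,0,0,1]
    - [0,0,0.016,0,0,0,1]
    - [0,0,0,0,0,0,1]
    - [0,0,0,0,0,0,0.55]
    - [0,0,0,0,0,0,0.55]
    - [0,0,-0.02,0,0,0,0.55]
    - [0,0,-0.04,0,0,0,0.55]
    - [0,0,-0.04,0,0,0,0.2]
    - [0,0,-0.05,0,0,0,0.2]
    - [0,0,-0.05,0,0,0,0.2]

```text
time_s: 13.75
tcp_pos: [0.3943, -0.2511, 0.2358]
tcp_rot: [2.216, 2.225, 0.001]
force: [1.4, -1.6, -0.2]
finger_gap: 0.0341
grasp_force: 0.0
```

Run:
```python
from h import *
s=bot.sense(); p,psi,_=pose(); print(p,psi, s['finger_gap'])
bot.capture('wrist')
for r in bot.cut_out('wrist','tube_1'): 
    e=axis(r['mask']); print(round(r['score'],2),np.round(r['centre']),int(r['mask'].sum()),[np.round(at_z('wrist',x,.013,s)[:2],3) for x in e])
# tube2: mid from wrist: tip (.509,.317) cap end (.622,.304)
d=np.array([.115,-.013]); print(np.degrees(np.arctan2(d[1],d[0])))
plan([(.45,-.1,.33,110,5),(.48,.1,.33,140,5),(.565,.311,.16,173.5,8)],grip=.2)
```

```text
[ 0.39431718 -0.25113394  0.23579517] 90.24092425320913 0.03412460219306249
0.72 [257. 163.] 1030 [array([ 0.397, -0.192]), array([ 0.398, -0.306])]
-6.449534703842277
[[0.029,0.015,-0.018,0,0,-0.069,0.2],[0.029,0.015,-0.018,0,0,-0.069,0.2],[0.029,0.014,-0.018,0,0,-0.069,0.2],[0.029,0.015,-0.018,0,0,-0.069,0.2],[0.028,0.015,-0.018,0,0,-0.069,0.2],[0.031,0.025,-0,0,0,-0.105,0.2],[0.031,0.025,-0,0,0,-0.105,0.2],[0.031,0.027,-0,0,0,-0.105,0.2],[0.031,0.027,-0,0,0,-0.105,0.2],[0.031,0.029,-0,0,0,-0.105,0.2],[0.003,0.027,0.021,0,0,-0.073,0.2],[0.003,0.027,0.021,0,0,-0.073,0.2]]
[[0.002,0.027,0.022,0,0,-0.073,0.2],[0.002,0.029,0.021,0,0,-0.073,0.2],[0.001,0.029,0.021,0,0,-0.073,0.2],[0.001,0.029,0.021,0,0,-0.073,0.2],[0,0.03,0.022,0,0,-0.073,0.2],[-0,0.031,0.021,0,0,-0.073,0.2]]
end [0.565 0.312 0.16 ] 173.5 18 maxstep 0.031
```

Request:
apply_moves:
  deltas:
    - [0.029,0.015,-0.018,0,0,-0.069,0.2]
    - [0.029,0.015,-0.018,0,0,-0.069,0.2]
    - [0.029,0.014,-0.018,0,0,-0.069,0.2]
    - [0.029,0.015,-0.018,0,0,-0.069,0.2]
    - [0.028,0.015,-0.018,0,0,-0.069,0.2]
    - [0.031,0.025,0,0,0,-0.105,0.2]
    - [0.031,0.025,0,0,0,-0.105,0.2]
    - [0.031,0.027,0,0,0,-0.105,0.2]
    - [0.031,0.027,0,0,0,-0.105,0.2]
    - [0.031,0.029,0,0,0,-0.105,0.2]
    - [0.003,0.027,0.021,0,0,-0.073,0.2]
    - [0.003,0.027,0.021,0,0,-0.073,0.2]

```text
time_s: 15.05
tcp_pos: [0.5058, 0.1492, 0.2816]
tcp_rot: [0.848, 3.021, 0.001]
force: [1.7, -0.8, -0.0]
finger_gap: 0.0343
grasp_force: 0.0
```

Request:
apply_moves:
  deltas:
    - [0.002,0.027,0.022,0,0,-0.073,0.2]
    - [0.002,0.029,0.021,0,0,-0.073,0.2]
    - [0.001,0.029,0.021,0,0,-0.073,0.2]
    - [0.001,0.029,0.021,0,0,-0.073,0.2]
    - [0,0.03,0.022,0,0,-0.073,0.2]
    - [0,0.031,0.021,0,0,-0.073,0.2]
    - [0,0,0,0,0,0,0.2]

```text
time_s: 15.75
tcp_pos: [0.5602, 0.3163, 0.1506]
tcp_rot: [-0.167, -3.134, -0.002]
force: [-0.6, 0.5, 0.5]
finger_gap: 0.0341
grasp_force: 0.0
```

Run:
```python
from h import *
s=bot.sense(); p,psi,_=pose(); print(p,psi, s['finger_gap'])
bot.capture('wrist')
for r in bot.cut_out('wrist','tube_2'): 
    e=axis(r['mask']); print(round(r['score'],2),np.round(r['centre']),int(r['mask'].sum()),[np.round(at_z('wrist',x,.009,s)[:2],3) for x in e])
plan([(.565,.311,.014,173.5,5)],grip=.2)
```

```text
[0.56024465 0.31632708 0.15062243] 173.90789677928126 0.034113641919757486
0.64 [254. 184.] 1679 [array([0.505, 0.319]), array([0.619, 0.304])]
[[-0.001,-0,0.028,0,0,0,0.2],[-0,-0.001,0.027,0,0,0,0.2],[-0.001,-0,0.028,0,0,0,0.2],[-0.001,-0,0.028,0,0,0,0.2],[-0.001,-0.001,0.028,0,0,0,0.2]]
end [0.565 0.311 0.014] 173.6 5 maxstep 0.028
```

Request:
apply_moves:
  deltas:
    - [-0.002,-0.001,0.028,0,0,0,0.2]
    - [0,-0.001,0.028,0,0,0,0.2]
    - [0,0,0.028,0,0,0,0.2]
    - [0,0,0.028,0,0,0,0.2]
    - [0,0,0.026,0,0,0,0.2]
    - [0,0,0,0,0,0,1]
    - [0,0,0,0,0,0,1]
    - [0,0,0,0,0,0,1]
    - [0,0,-0.03,0,0,0,1]
    - [0,0,-0.04,0,0,0,1]
    - [0,0,-0.04,0,0,0,1]
    - [0,0,0,0,0,0,1]

```text
time_s: 17.05
tcp_pos: [0.5659, 0.3131, 0.1319]
tcp_rot: [0.177, 3.128, 0.01]
force: [1.0, -0.5, -0.1]
finger_gap: 0.0133
grasp_force: 58.7
```

Run:
```python
from h import *
s=bot.sense(); p,psi,_=pose(); print(p,psi, s['finger_gap'],s['grasp_force'])
psi%=360
plan([(.48,.13,.32,150,8),(.408,-.252,.30,90,12),(.408,-.252,.07,90,6)],grip=1,start=(p,psi))
```

```text
[0.56594149 0.31311444 0.13193542] 173.5113752413999 0.013304273171485845 58.68286728858948
[[0.004,-0.026,-0.024,0,0,0.051,1],[0.005,-0.026,-0.023,0,0,0.051,1],[0.004,-0.026,-0.024,0,0,0.051,1],[0.004,-0.025,-0.023,0,0,0.051,1],[0.003,-0.025,-0.024,0,0,0.051,1],[0.004,-0.025,-0.023,0,0,0.051,1],[0.003,-0.024,-0.024,0,0,0.051,1],[0.004,-0.024,-0.023,0,0,0.051,1],[-0.022,-0.026,0.002,0,0,0.087,1],[-0.023,-0.025,0.001,0,0,0.087,1],[-0.022,-0.025,0.002,0,0,0.087,1],[-0.024,-0.024,0.002,0,0,0.087,1]]
[[-0.023,-0.024,0.001,0,0,0.087,1],[-0.024,-0.023,0.002,0,0,0.087,1],[-0.025,-0.022,0.002,0,0,0.087,1],[-0.024,-0.023,0.001,0,0,0.087,1],[-0.025,-0.021,0.002,0,0,0.087,1],[-0.026,-0.021,0.002,0,0,0.087,1],[-0.025,-0.021,0.001,0,0,0.087,1],[-0.026,-0.02,0.002,0,0,0.087,1],[-0,0,0.038,0,0,0.001,1],[-0,0,0.039,0,0,0.001,1],[-0,0,0.038,0,0,0.001,1],[-0,0,0.038,0,0,0.001,1]]
[[-0,0,0.039,0,0,0.001,1],[-0,0,0.038,0,0,0.001,1]]
end [ 0.408 -0.252  0.07 ] 90.0 26 maxstep 0.039
```

Request:
apply_moves:
  deltas:
    - [0.004,-0.026,-0.024,0,0,0.051,1]
    - [0.005,-0.026,-0.023,0,0,0.051,1]
    - [0.004,-0.026,-0.024,0,0,0.051,1]
    - [0.004,-0.025,-0.023,0,0,0.051,1]
    - [0.003,-0.025,-0.024,0,0,0.051,1]
    - [0.004,-0.025,-0.023,0,0,0.051,1]
    - [0.003,-0.024,-0.024,0,0,0.051,1]
    - [0.004,-0.024,-0.023,0,0,0.051,1]
    - [-0.022,-0.026,0.002,0,0,0.087,1]
    - [-0.023,-0.025,0.001,0,0,0.087,1]
    - [-0.022,-0.025,0.002,0,0,0.087,1]
    - [-0.024,-0.024,0.002,0,0,0.087,1]

```text
time_s: 18.25
tcp_pos: [0.489, -0.0079, 0.3064]
tcp_rot: [1.326, 2.845, 0.001]
force: [0.9, -0.2, 0.0]
finger_gap: 0.0132
grasp_force: 58.7
```

Request:
apply_moves:
  deltas:
    - [-0.023,-0.024,0.001,0,0,0.087,1]
    - [-0.024,-0.023,0.002,0,0,0.087,1]
    - [-0.025,-0.022,0.002,0,0,0.087,1]
    - [-0.024,-0.023,0.001,0,0,0.087,1]
    - [-0.025,-0.021,0.002,0,0,0.087,1]
    - [-0.026,-0.021,0.002,0,0,0.087,1]
    - [-0.025,-0.021,0.001,0,0,0.087,1]
    - [-0.026,-0.02,0.002,0,0,0.087,1]
    - [0,0.004,0.04,0,0,0,1]
    - [0,0.004,0.04,0,0,0,1]
    - [0,0,0.04,0,0,0,1]
    - [0,0,0.04,0,0,0,1]

```text
time_s: 19.45
tcp_pos: [0.414, -0.2544, 0.1321]
tcp_rot: [2.213, 2.226, 0.002]
force: [0.5, -1.6, 0.2]
finger_gap: 0.0126
grasp_force: 58.9
```

Request:
apply_moves:
  deltas:
    - [0,0,0.04,0,0,0,1]
    - [0,0,0.02,0,0,0,1]
    - [0,0,0,0,0,0,1]

```text
time_s: 19.75
tcp_pos: [0.4126, -0.2535, 0.0709]
tcp_rot: [-2.212, -2.226, 0.001]
force: [-0.3, -1.0, 0.2]
finger_gap: 0.0135
grasp_force: 58.9
```

Request:
apply_moves:
  deltas:
    - [0,0,0.022,0,0,0,1]
    - [0,0,0,0,0,0,1]
    - [0,0,0,0,0,0,0.5]
    - [0,0,0,0,0,0,0.5]
    - [0,0,-0.03,0,0,0,0.5]
    - [0,0,-0.04,0,0,0,0.5]
    - [0,0,-0.05,0,0,0,0.5]
    - [0,0,-0.05,0,0,0,0.5]
    - [0,0,-0.05,0,0,0,0.5]
    - [0,0,-0.03,0,0,0,1]

```text
time_s: 20.75
tcp_pos: [0.4143, -0.2541, 0.3056]
tcp_rot: [2.21, 2.224, 0.002]
force: [0.2, -0.2, -0.5]
finger_gap: 0.0083
grasp_force: 0.0
```

Run:
```python
from h import *
s=bot.sense(); p,psi,_=pose(); print(p,psi, s['finger_gap'],s['time_s'])
bot.capture('wrist')
for r in bot.cut_out('wrist','tube_2'): 
    e=axis(r['mask']); print(round(r['score'],2),np.round(r['centre']),int(r['mask'].sum()),[np.round(at_z('wrist',x,.013,s)[:2],3) for x in e])
for n in range(14):
  im=bot.capture('top'); t=bot.sense()['time_s']
  h=cv2.cvtColor(im,cv2.COLOR_BGR2HSV); m=((h[...,0]<8)|(h[...,0]>172))&(h[...,1]>140)&(h[...,2]>90)
  w=np.zeros_like(m); w[130:185,205:265]=1; m&=w; y,x=np.nonzero(m); k=y>=y.max()-4
  print(round(t,2),m.sum(),np.round(at_z('top',(x[k].mean(),y[k].mean()),.266),3))
cv2.imwrite('pics/top1.png',im)
```

```text
[ 0.41426467 -0.2540927   0.30562433] 90.36037476025281 0.008284859043394339 20.75
0.79 [265. 153.] 771 [array([ 0.424, -0.195]), array([ 0.43 , -0.307])]
0.7 [242. 151.] 807 [array([ 0.399, -0.194]), array([ 0.398, -0.307])]
20.9 34 [0.627 0.171 0.266]
20.95 33 [0.624 0.178 0.266]
21.0 37 [0.625 0.188 0.266]
21.05 37 [0.627 0.201 0.266]
21.1 33 [0.627 0.211 0.266]
21.15 34 [0.628 0.216 0.266]
21.2 34 [0.627 0.214 0.266]
21.25 31 [0.627 0.205 0.266]
21.3 33 [0.627 0.193 0.266]
21.35 36 [0.624 0.182 0.266]
21.4 35 [0.627 0.172 0.266]
21.45 36 [0.627 0.17  0.266]
21.5 35 [0.624 0.174 0.266]
21.55 34 [0.624 0.184 0.266]
```

Both tubes are in the bin. The hook ball swings at x≈0.627, y 0.169–0.217 (rest 0.193) with a period of about 0.55 s, as expected. I go round to its +y side.

Run:
```python
from h import *
plan([(.47,.0,.36,130,8),(.46,.27,.33,165,8),(.62,.28,.268,180,6)],grip=1)
```

```text
[[0.03,0.015,-0.007,0,0,-0.087,1],[0.029,0.015,-0.008,0,0,-0.087,1],[0.029,0.016,-0.007,0,0,-0.087,1],[0.029,0.017,-0.008,0,0,-0.087,1],[0.028,0.017,-0.007,0,0,-0.087,1],[0.028,0.017,-0.008,0,0,-0.087,1],[0.028,0.018,-0.007,0,0,-0.087,1],[0.027,0.018,-0.008,0,0,-0.087,1],[0.02,0.026,0.004,0,0,-0.076,1],[0.02,0.026,0.004,0,0,-0.076,1],[0.02,0.026,0.003,0,0,-0.076,1],[0.02,0.028,0.004,0,0,-0.076,1]]
[[0.02,0.027,0.004,0,0,-0.076,1],[0.021,0.029,0.004,0,0,-0.076,1],[0.02,0.029,0.003,0,0,-0.076,1],[0.021,0.029,0.004,0,0,-0.076,1],[-0.024,0.01,0.01,0,0,-0.043,1],[-0.025,0.009,0.011,0,0,-0.043,1],[-0.026,0.007,0.01,0,0,-0.043,1],[-0.026,0.004,0.01,0,0,-0.043,1],[-0.027,0.003,0.011,0,0,-0.043,1],[-0.028,0.001,0.01,0,0,-0.043,1]]
end [0.62  0.28  0.268] 179.8 22 maxstep 0.03
```

Request:
apply_moves:
  deltas:
    - [0.03,0.015,-0.007,0,0,-0.087,1]
    - [0.029,0.015,-0.008,0,0,-0.087,1]
    - [0.029,0.016,-0.007,0,0,-0.087,1]
    - [0.029,0.017,-0.008,0,0,-0.087,1]
    - [0.028,0.017,-0.007,0,0,-0.087,1]
    - [0.028,0.017,-0.008,0,0,-0.087,1]
    - [0.028,0.018,-0.007,0,0,-0.087,1]
    - [0.027,0.018,-0.008,0,0,-0.087,1]
    - [0.02,0.026,0.004,0,0,-0.076,1]
    - [0.02,0.026,0.004,0,0,-0.076,1]
    - [0.02,0.026,0.003,0,0,-0.076,1]
    - [0.02,0.028,0.004,0,0,-0.076,1]

```text
time_s: 22.75
tcp_pos: [0.4845, 0.1331, 0.3452]
tcp_rot: [0.872, 3.018, 0.0]
force: [0.5, 0.0, 0.8]
finger_gap: 0.0003
grasp_force: 0.0
```

Request:
apply_moves:
  deltas:
    - [0.02,0.027,0.004,0,0,-0.076,1]
    - [0.021,0.029,0.004,0,0,-0.076,1]
    - [0.02,0.029,0.003,0,0,-0.076,1]
    - [0.021,0.029,0.004,0,0,-0.076,1]
    - [-0.024,0.01,0.01,0,0,-0.043,1]
    - [-0.025,0.009,0.011,0,0,-0.043,1]
    - [-0.026,0.007,0.01,0,0,-0.043,1]
    - [-0.026,0.004,0.01,0,0,-0.043,1]
    - [-0.027,0.003,0.011,0,0,-0.043,1]
    - [-0.028,0.001,0.01,0,0,-0.043,1]
    - [0,0,0,0,0,0,1]
    - [0,0,0,0,0,0,1]

```text
time_s: 23.95
tcp_pos: [0.6203, 0.28, 0.2674]
tcp_rot: [-0.006, -3.14, -0.0]
force: [-0.4, 0.3, 0.2]
finger_gap: 0.0001
grasp_force: 0.0
```

Run:
```python
from h import *
print(pose(),bot.sense()['force'])
plan([(.62,.235,.264,180,6)],grip=1)
im=bot.capture('top'); im2=bot.capture('side')
a=cv2.resize(im[120:240,140:270],None,fx=3,fy=3,interpolation=cv2.INTER_CUBIC); b=cv2.resize(im2[140:260,165:295],None,fx=3,fy=3,interpolation=cv2.INTER_CUBIC)
cv2.imwrite('pics/h1.png',np.hstack([a,b]))
```

```text
(array([0.62027806, 0.28001221, 0.26743304]), np.float64(179.785916134724), np.float64(-0.9999983347350286)) [-0.413685    0.31082851  0.16970426]
[[-0,-0.008,0.001,0,0,-0.001,1],[-0,-0.007,0,0,0,-0.001,1],[-0,-0.008,0.001,0,0,-0.001,1],[-0,-0.007,0,0,0,-0.001,1],[-0,-0.008,0.001,0,0,-0.001,1],[0,-0.007,0,0,0,-0.001,1]]
end [0.62  0.235 0.264] 180.1 6 maxstep 0.008
```

View pics/h1.png

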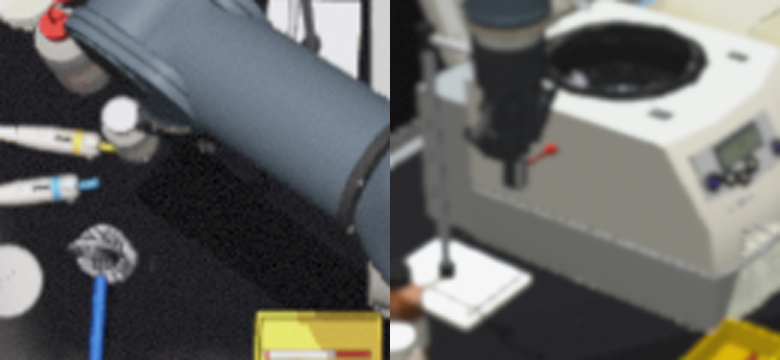

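The side crop shows the closed fingers (515,175) next to the red ball (548,150). Their height overlaps the ball's, so I push slowly in -y.

Request:
apply_moves:
  deltas:
    - [0,-0.01,0.002,0,0,0,1]
    - [0,-0.01,0,0,0,0,1]
    - [0,-0.01,0,0,0,0,1]
    - [0,-0.01,0,0,0,0,1]
    - [0,-0.004,0,0,0,0,1]
    - [0,-0.004,0,0,0,0,1]
    - [0,-0.004,0,0,0,0,1]
    - [0,-0.003,0,0,0,0,1]
    - [0,-0.003,0,0,0,0,1]
    - [0,-0.003,0,0,0,0,1]
    - [0,-0.002,0,0,0,0,1]
    - [0,-0.002,0,0,0,0,1]

```text
time_s: 25.25
tcp_pos: [0.6203, 0.2149, 0.2663]
tcp_rot: [-0.004, -3.142, -0.0]
force: [-0.3, 0.9, 0.2]
finger_gap: -0.0002
grasp_force: 0.0
```

```bash
cat > ball.py <<'E'
from h import *
def ball():
    im=bot.capture('side'); h=cv2.cvtColor(im,cv2.COLOR_BGR2HSV); m=((h[...,0]<8)|(h[...,0]>172))&(h[...,1]>140)&(h[...,2]>80)
    w=np.zeros_like(m); w[150:205,195:235]=1; m&=w; y,x=np.nonzero(m); k=x>=x.max()-3
    o,v=ray('side',(x[k].mean(),y[k].mean())); X=o+v*(.627-o[0])/v[0]
    return m.sum(),np.round(X,3),im
E
python3 - <<'E'
from ball import *
print(pose())
for i in range(8):
    n,X,im=ball(); print(n,X)
cv2.imwrite('pics/h2.png',cv2.resize(im[140:260,165:295],None,fx=4,fy=4,interpolation=cv2.INTER_CUBIC))
E
```

```text
(array([0.62026789, 0.2149264 , 0.26627067]), np.float64(179.84578362643737), np.float64(-0.9999999974527425))Traceback (most recent call last):
  File "<stdin>", line 4, in <module>
  File "ball.py", line 4, in ball
    w=np.zeros_like(m); w[150:205,195:235]=1; m&=w; y,x=np.nonzero(m); k=x>=x.max()-3
                                                                            ~~~~~^^
    return umr_maximum(a, axis, None, out, keepdims, initial, where)
ValueError: zero-size array to reduction operation maximum which has no identity
```

Request:
apply_moves:
  deltas:
    - [0,-0.002,0,0,0,0,1]
    - [0,-0.002,0,0,0,0,1]
    - [0,-0.002,0,0,0,0,1]
    - [0,-0.002,0,0,0,0,1]
    - [0,-0.002,0,0,0,0,1]
    - [0,-0.001,0,0,0,0,1]
    - [0,0,0,0,0,0,1]
    - [0,0,0,0,0,0,1]
    - [0,0,0,0,0,0,1]
    - [0,0,0,0,0,0,1]
    - [0,0,0,0,0,0,1]
    - [0,0,0,0,0,0,1]

```text
time_s: 26.5
tcp_pos: [0.6202, 0.2041, 0.2663]
tcp_rot: [-0.004, -3.142, -0.0]
force: [-0.3, 0.2, 0.3]
finger_gap: 0.0
grasp_force: 0.1
```

Request:
apply_moves:
  deltas:
    - [0,0,0,0,0,0,1]
    - [0,0,0,0,0,0,1]
    - [0,0,0,0,0,0,1]
    - [0,0,0,0,0,0,1]
    - [0,0,0,0,0,0,1]
    - [0,0,0,0,0,0,1]
    - [0,0,0,0,0,0,1]
    - [0,0,0,0,0,0,1]
    - [0,0,0,0,0,0,1]
    - [0,0,0,0,0,0,1]

```text
time_s: 27.5
tcp_pos: [0.6202, 0.204, 0.2663]
tcp_rot: [-0.004, -3.142, 0.0]
force: [0.1, 0.7, 0.6]
finger_gap: 0.0002
grasp_force: 0.1
```

Run:
```python
from h import *
print(pose(),bot.sense()['force'])
a=[bot.capture('wrist') for i in range(6)]
print([int((cv2.absdiff(a[0],x).max(2)>40).sum()) for x in a])
cv2.imwrite('pics/h3.png',a[0])
```

```text
(array([0.62024017, 0.20402878, 0.26630123]), np.float64(179.83983839151844), np.float64(-0.9999999995129105)) [0.09985051 0.68418123 0.56120331]
[0, 1, 1, 1, 0, 0]
```

View pics/h3.png

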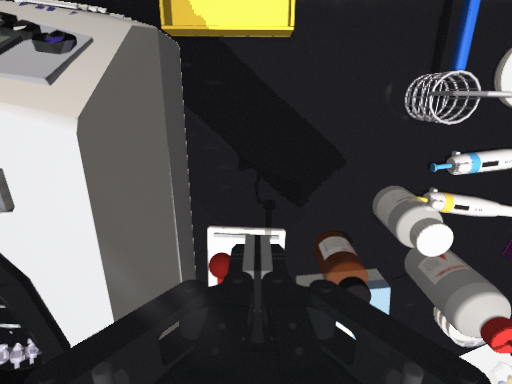

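The wrist picture shows the red ball (221,265) resting against the left finger, and nothing moves over 0.3 s. The hook is steadied, so I withdraw gently.

Request:
apply_moves:
  deltas:
    - [0,0.001,0,0,0,0,1]
    - [0,0.001,0,0,0,0,1]
    - [0,0.001,0,0,0,0,1]
    - [0,0.001,0,0,0,0,1]
    - [0,0.001,0,0,0,0,1]
    - [0,0.001,0,0,0,0,1]
    - [0,0.001,0,0,0,0,1]
    - [0,0.001,0,0,0,0,1]
    - [0,0.001,0,0,0,0,1]
    - [0,0.001,0,0,0,0,1]
    - [0,0.001,0,0,0,0,1]
    - [0,0.001,0,0,0,0,1]

```text
time_s: 29.0
tcp_pos: [0.6203, 0.2161, 0.2663]
tcp_rot: [-0.004, -3.141, -0.0]
force: [0.7, -0.5, -1.2]
finger_gap: -0.0
grasp_force: 0.0
```

Request:
apply_moves:
  deltas:
    - [0,0.002,0,0,0,0,1]
    - [0,0.002,0,0,0,0,1]
    - [0,0.005,0,0,0,0,1]
    - [0,0.01,0,0,0,0,1]
    - [0,0.02,0,0,0,0,1]
    - [0,0.02,0,0,0,0,1]
    - [0.01,0.02,0,0,0,0,0.2]
    - [0.03,0,0,0,0,0,0.2]
    - [0.03,0,0,0,0,0,0.2]
    - [0.03,0,0,0,0,0,0.2]

```text
time_s: 30.0
tcp_pos: [0.5189, 0.2965, 0.2662]
tcp_rot: [-0.003, -3.141, -0.001]
force: [0.4, 0.0, 0.6]
finger_gap: 0.0341
grasp_force: 0.0
```

Run:
```python
from ball import *
print(pose())
for i in range(5):
    n,X,im=ball(); print(n,X)
s=bot.sense(); im=bot.capture('wrist'); cv2.imwrite('pics/w4.png',im)
for q in ('basket','basket_grip','basket_bail'):
  for r in bot.cut_out('wrist',q): print(q,round(r['score'],2),np.round(r['centre']),int(r['mask'].sum()),np.round(at_z('wrist',r['centre'],.055,s),3))
h=cv2.cvtColor(im,cv2.COLOR_BGR2HSV); m=((abs(h[...,0].astype(int)-110)<12)&(h[...,1]>170)&(h[...,2]>80)).astype(np.uint8)
n,l,st,c=cv2.connectedComponentsWithStats(m)
for k in np.argsort(-st[1:,4])[:3]+1:
    e=axis(l==k); print(st[k],c[k],[np.round(at_z('wrist',x,.059,s),3) for x in e])
```

```text
(array([0.51893272, 0.29646642, 0.26616235]), np.float64(179.89927922083018), np.float64(-0.9999997808731863))Traceback (most recent call last):
  File "<stdin>", line 4, in <module>
  File "ball.py", line 4, in ball
    w=np.zeros_like(m); w[150:205,195:235]=1; m&=w; y,x=np.nonzero(m); k=x>=x.max()-3
                                                                            ~~~~~^^
    return umr_maximum(a, axis, None, out, keepdims, initial, where)
ValueError: zero-size array to reduction operation maximum which has no identity
```

Request:
apply_moves:
  deltas:
    - [0.03,0.035,0.02,0,0,0,0.2]
    - [0.03,0.035,0.02,0,0,0,0.2]
    - [0.02,0.035,0.02,0,0,0,0.2]
    - [0.01,0.034,0.02,0,0,0,0.2]
    - [0,0,0.01,0,0,0,0.2]
    - [0,0,0,0,0,0,0.2]

```text
time_s: 30.65
tcp_pos: [0.43, 0.4348, 0.175]
tcp_rot: [-0.0, -3.14, 0.003]
force: [0.9, -2.2, 1.0]
finger_gap: 0.0341
grasp_force: 0.0
```

Run:
```python
from ball import *
print(pose())
im=bot.capture('top'); 
s=bot.sense(); im=bot.capture('wrist'); cv2.imwrite('pics/w4.png',im)
for q in ('basket','basket_bail'):
  for r in bot.cut_out('wrist',q): print(q,round(r['score'],2),np.round(r['centre']),int(r['mask'].sum()),np.round(at_z('wrist',r['centre'],.055,s),3))
h=cv2.cvtColor(im,cv2.COLOR_BGR2HSV); m=((abs(h[...,0].astype(int)-110)<12)&(h[...,1]>170)&(h[...,2]>80)).astype(np.uint8)
n,l,st,c=cv2.connectedComponentsWithStats(m)
for k in np.argsort(-st[1:,4])[:3]+1:
    e=axis(l==k); print(st[k],c[k],[np.round(at_z('wrist',x,.059,s),3) for x in e])
for i in range(4):
    try: n,X,im=ball(); print(n,X)
    except ValueError: print('hidden'); break
```

```text
(array([0.42996777, 0.43482398, 0.17498069]), np.float64(179.9902896090026), np.float64(-0.9999968405017643))
basket 0.93 [258. 260.] 4280 [0.511 0.435 0.055]
basket 0.15 [ 45. 177.] 7241 [0.421 0.234 0.055]
basket_bail 0.72 [255. 263.] 4800 [0.515 0.432 0.055]
[ 251  143   15  119 1455] [257.60206186 199.76975945] [array([0.389, 0.436, 0.059]), array([0.51 , 0.433, 0.059])]
hidden
```

View pics/w4.png

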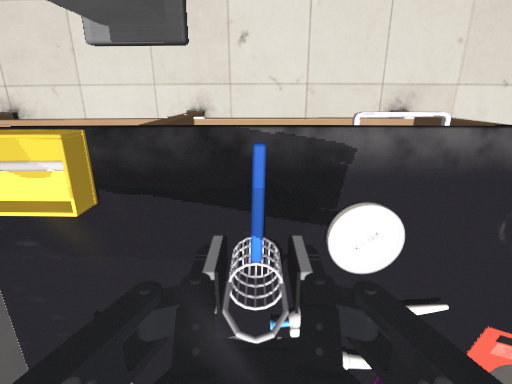

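The handle runs x 0.389–0.510 at y≈0.435 (pixels 258,143-262), and the gripper is centred over it. Gripping at handle height.

Request:
apply_moves:
  deltas:
    - [0,0,0.04,0,0,0,0.2]
    - [0,0,0.04,0,0,0,0.2]
    - [0,0,0.03,0,0,0,0.2]
    - [0,0,0.022,0,0,0,0.2]
    - [0,0,0,0,0,0,0.2]
    - [0,0,0,0,0,0,1]
    - [0,0,0,0,0,0,1]
    - [0,0,0,0,0,0,1]
    - [0,0,0,0,0,0,1]
    - [0,0,-0.01,0,0,0,1]
    - [0,0,-0.02,0,0,0,1]
    - [0,0,0,0,0,0,1]

```text
time_s: 32.1
tcp_pos: [0.4316, 0.4354, 0.0772]
tcp_rot: [0.004, 3.14, 0.004]
force: [0.1, 0.4, -1.9]
finger_gap: 0.0107
grasp_force: 61.7
```

Run:
```python
from h import *
s=bot.sense(); print(pose(),s['finger_gap'],s['grasp_force'],s['force'])
def rball(im):
  h=cv2.cvtColor(im,cv2.COLOR_BGR2HSV); m=((h[...,0]<8)|(h[...,0]>172))&(h[...,1]>140)&(h[...,2]>90)
  w=np.zeros_like(m); w[130:185,205:265]=1; m&=w; y,x=np.nonzero(m)
  if len(y)==0: return None
  k=y>=y.max()-4; return m.sum(),np.round(at_z('top',(x[k].mean(),y[k].mean()),.266),3)
for i in range(4):
  im=bot.capture('top'); print(rball(im))
im2=bot.capture('side')
a=cv2.resize(im[120:250,130:270],None,fx=2.8,fy=2.8,interpolation=cv2.INTER_CUBIC); b=cv2.resize(im2[160:330,160:300],None,fx=2.8,fy=2.8,interpolation=cv2.INTER_CUBIC)
c=np.zeros((b.shape[0],a.shape[1],3),np.uint8); c[:a.shape[0]]=a
cv2.imwrite('pics/b1.png',np.hstack([c,b]))
```

```text
(array([0.4316293 , 0.43543165, 0.07719593]), np.float64(179.83766200172542), np.float64(-0.9999942612690014)) 0.010686628696477605 61.67084455490112 [ 0.05122383  0.3891041  -1.86001964]
(np.int64(33), array([0.626, 0.194, 0.266]))
(np.int64(33), array([0.627, 0.193, 0.266]))
(np.int64(34), array([0.627, 0.193, 0.266]))
(np.int64(34), array([0.627, 0.193, 0.266]))
```

View pics/b1.png

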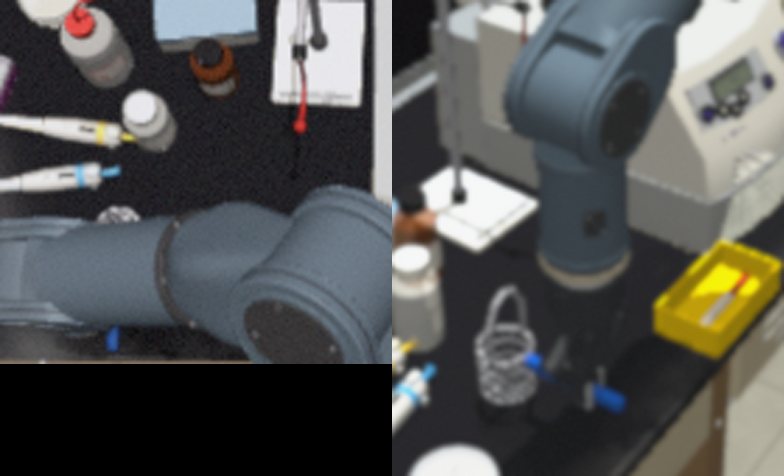

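Hook hangs quietly at y 0.193. The basket is lifted, with the bail apex at side-crop (512,290), and the pen still lies in the tray.

Run:
```python
from h import *
px=(160+120/2.8-.3,160+290/2.8-.3); o,v=ray('side',px)
X=o+v*(.433-o[1])/v[1]; print('bail apex at y=.433:',X, 'pred', proj('side',[.5376,.433,.171]),px)
p,psi,_=pose(); print(p,psi)
plan([(.44,.42,.24,180,7),(.52,.193+.003,.24,180,9)],grip=1,start=(p,psi%360))
```

```text
bail apex at y=.433: [0.52078118 0.433      0.16882738] pred [[197.85872514 260.59007913]] (202.55714285714285, 263.27142857142854)
[0.43102027 0.43368031 0.07387869] 179.83676721526203
[[-0.001,-0.002,-0.024,0,0,-0,1],[-0.002,-0.002,-0.023,0,0,-0,1],[-0.001,-0.002,-0.024,0,0,-0,1],[-0.001,-0.002,-0.024,0,0,-0,1],[-0.001,-0.002,-0.024,0,0,-0,1],[-0.002,-0.002,-0.023,0,0,-0,1],[-0.001,-0.002,-0.024,0,0,-0,1],[-0.014,-0.024,-0,0,0,-0,1],[-0.013,-0.024,-0,0,0,-0,1],[-0.011,-0.025,-0,0,0,-0,1],[-0.01,-0.024,-0,0,0,-0,1],[-0.009,-0.025,-0,0,0,-0,1]]
[[-0.008,-0.026,-0,0,0,-0,1],[-0.006,-0.025,-0,0,0,-0,1],[-0.006,-0.025,-0,0,0,-0,1],[-0.004,-0.025,-0,0,0,-0,1]]
end [0.52  0.196 0.24 ] 179.8 16 maxstep 0.026
```

Request:
apply_moves:
  deltas:
    - [0,0,-0.03,0,0,0,1]
    - [0,0,-0.03,0,0,0,1]
    - [0,0,-0.03,0,0,0,1]
    - [0,0,-0.03,0,0,0,1]
    - [-0.005,-0.025,-0.01,0,0,0,1]
    - [-0.005,-0.03,0,0,0,0,1]
    - [-0.004,-0.03,0,0,0,0,1]
    - [-0.004,-0.03,0,0,0,0,1]
    - [-0.004,-0.03,0,0,0,0,1]
    - [-0.004,-0.03,0,0,0,0,1]
    - [-0.004,-0.03,0,0,0,0,1]
    - [-0.004,-0.03,0,0,0,0,1]

```text
time_s: 33.55
tcp_pos: [0.4643, 0.1976, 0.204]
tcp_rot: [-0.004, -3.141, 0.001]
force: [0.3, -0.7, -1.2]
finger_gap: 0.0106
grasp_force: 61.7
```

Request:
apply_moves:
  deltas:
    - [0,-0.006,0,0,0,0,1]
    - [0,0,0,0,0,0,1]
    - [0,0,0,0,0,0,1]

```text
time_s: 33.85
tcp_pos: [0.4643, 0.1941, 0.2045]
tcp_rot: [-0.003, -3.141, -0.001]
force: [0.5, 0.5, -1.9]
finger_gap: 0.0102
grasp_force: 61.7
```

Run:
```python
from h import *
print(pose(), bot.sense()['finger_gap'])
im=bot.capture('top'); im2=bot.capture('side')
print(proj('side',[[.627,.193,.266],[.466+.106,.193,.2935]]),proj('top',[[.627,.193,.266],[.466+.106,.193,.2935]]))
a=cv2.resize(im[130:230,190:270],None,fx=4.9,fy=4.9,interpolation=cv2.INTER_CUBIC); b=cv2.resize(im2[150:250,190:270],None,fx=4.9,fy=4.9,interpolation=cv2.INTER_CUBIC)
cv2.imwrite('pics/b2.png',np.hstack([a,b]))
```

```text
(array([0.46430379, 0.19410555, 0.20451204]), np.float64(179.8824663252044), np.float64(-0.9999996224561626)) 0.010234284783255741
[[220.70973931 187.72950583]
 [234.74151439 185.09157418]] [[236.64646746 163.96156762]
 [235.88999828 178.8698538 ]]
```

View pics/b2.png

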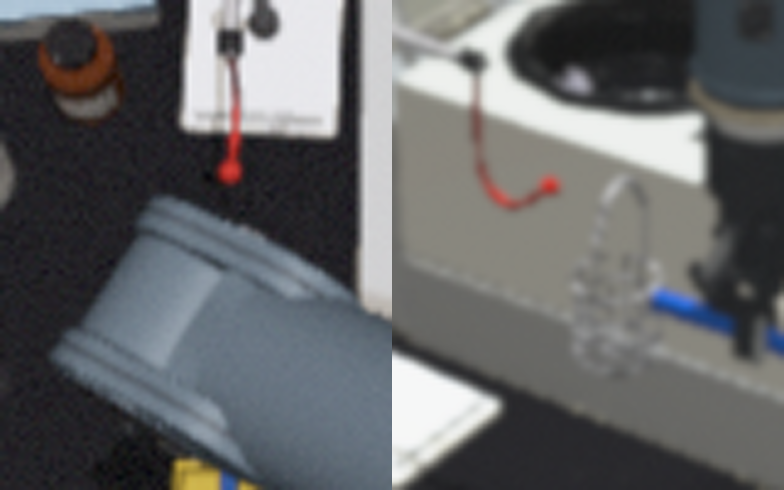

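The side crop shows the bail apex (625,177) just in front of and above the ball (550,186), within about 1 px of prediction. I advance over the ball.

Request:
apply_moves:
  deltas:
    - [-0.01,-0.001,0,0,0,0,1]
    - [-0.015,0,0,0,0,0,1]
    - [-0.015,0,0,0,0,0,1]
    - [-0.015,0,0,0,0,0,1]
    - [-0.015,0,0,0,0,0,1]
    - [-0.012,0,0,0,0,0,1]
    - [-0.01,0,0,0,0,0,1]
    - [-0.006,0,0,0,0,0,1]
    - [0,0,0,0,0,0,1]
    - [0,0,0,0,0,0,1]

```text
time_s: 34.95
tcp_pos: [0.5621, 0.192, 0.2045]
tcp_rot: [-0.004, -3.141, 0.0]
force: [-0.3, -0.3, -2.5]
finger_gap: 0.0107
grasp_force: 61.7
```

Run:
```python
from h import *
print(pose(), bot.sense()['force'])
im=bot.capture('top'); im2=bot.capture('side')
a=cv2.resize(im[130:230,190:270],None,fx=4.9,fy=4.9,interpolation=cv2.INTER_CUBIC); b=cv2.resize(im2[150:250,190:270],None,fx=4.9,fy=4.9,interpolation=cv2.INTER_CUBIC)
cv2.imwrite('pics/b3.png',np.hstack([a,b]))
```

```text
(array([0.56205686, 0.19201153, 0.2044508 ]), np.float64(179.86597276202875), np.float64(-0.9999998969243077)) [-0.27244643 -0.34260128 -2.49908229]
```

View pics/b3.png

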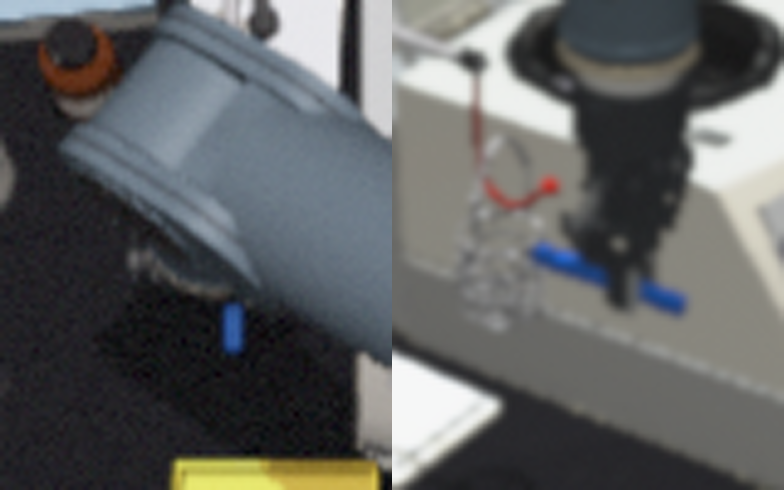

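The hook passes through the bail: apex at (505,138), above the hook's lowest point (513,205). Lowering onto the seat.

Request:
apply_moves:
  deltas:
    - [0,0,0.008,0,0,0,1]
    - [0,0,0.008,0,0,0,1]
    - [0,0,0.008,0,0,0,1]
    - [0,0,0.006,0,0,0,1]
    - [0,0,0.005,0,0,0,1]
    - [0,0,0.004,0,0,0,1]
    - [0,0,0.002,0,0,0,1]
    - [0,0,0.002,0,0,0,1]
    - [0,0,0,0,0,0,1]
    - [0,0,0,0,0,0,1]

```text
time_s: 36.05
tcp_pos: [0.5625, 0.192, 0.1617]
tcp_rot: [0.004, 3.141, 0.0]
force: [-0.2, -0.2, -1.9]
finger_gap: 0.0108
grasp_force: 61.8
```

Request:
apply_moves:
  deltas:
    - [0,0,0.002,0,0,0,1]
    - [0,0,0.002,0,0,0,1]
    - [0,0,0,0,0,0,1]

```text
time_s: 36.35
tcp_pos: [0.5632, 0.1922, 0.158]
tcp_rot: [0.004, 3.14, 0.001]
force: [0.3, -0.6, 5.4]
finger_gap: 0.0108
grasp_force: 62.7
```

Request:
apply_moves:
  deltas:
    - [0,0,-0.002,0,0,0,1]
    - [0,0,0,0,0,0,1]
    - [0,0,0,0,0,0,0.7]
    - [0,0,0,0,0,0,0.6]
    - [0,0,0,0,0,0,0.4]
    - [0,0,0,0,0,0,0.1]
    - [0,0,0,0,0,0,-0.2]
    - [0,0,0,0,0,0,-0.3]
    - [0,0,0,0,0,0,-0.3]
    - [0,0,0,0,0,0,-0.3]

```text
time_s: 37.35
tcp_pos: [0.5625, 0.1918, 0.1595]
tcp_rot: [-0.004, -3.142, -0.0]
force: [0.1, 1.2, 0.4]
finger_gap: 0.055
grasp_force: 0.0
```

Run:
```python
from h import *
print(pose(), bot.sense()['force'])
s=bot.sense(); w=bot.capture('wrist'); im2=bot.capture('side')
a=cv2.resize(w[100:384,130:400],(390,410)); b=cv2.resize(im2[150:250,190:270],None,fx=4.9,fy=4.9,interpolation=cv2.INTER_CUBIC)
c=np.zeros((490,390,3),np.uint8); c[:410]=a
cv2.imwrite('pics/b4.png',np.hstack([c,b]))
```

```text
(array([0.56253361, 0.19183211, 0.15949307]), np.float64(179.83847361523135), np.float64(-0.9999999987704198)) [0.08980466 1.151584   0.40785316]
```

View pics/b4.png

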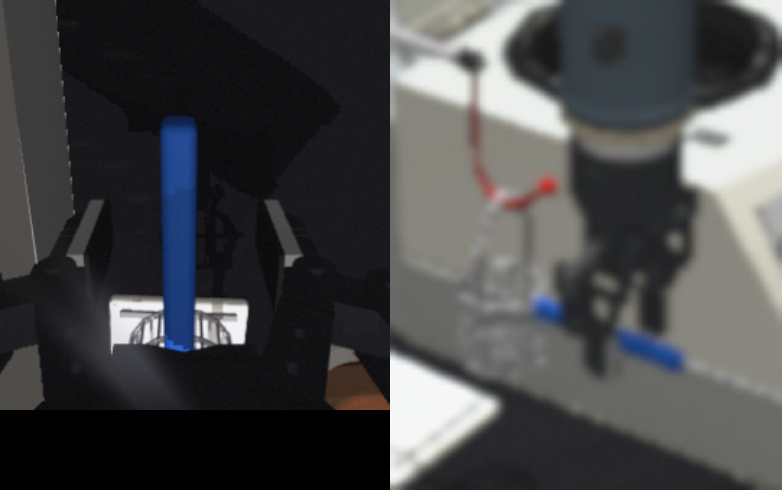

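The basket hangs on the hook with its bail at the seat (505,195), and the handle is free between the open fingers. Retreating up and back.

Request:
apply_moves:
  deltas:
    - [0,0,-0.01,0,0,0,-0.3]
    - [0,0,-0.015,0,0,0,-0.3]
    - [0,0,-0.02,0,0,0,-0.3]
    - [0.01,0,-0.02,0,0,0,-0.3]
    - [0.03,0,-0.02,0,0,0,-0.3]
    - [0.03,0,-0.01,0,0,0,-0.3]
    - [0.03,0,0,0,0,0,-0.3]
    - [0.01,-0.03,-0.03,0,0,0,-0.3]
    - [0,-0.04,-0.03,0,0,0,-0.3]
    - [0,-0.04,0,0,0,0,-0.3]
    - [0,-0.04,0,0,0,0,-0.3]
    - [0,-0.04,0,0,0,0,-0.3]

```text
time_s: 38.65
tcp_pos: [0.4519, 0.0011, 0.3161]
tcp_rot: [0.003, 3.139, -0.001]
force: [0.3, -0.2, 0.7]
finger_gap: 0.0554
grasp_force: 0.0
```

Request:
apply_moves:
  deltas:
    - [0,-0.04,0,0,0,0,-0.3]
    - [0,-0.04,0,0,0,0,-0.3]
    - [0,-0.03,0,0,0,0,-0.3]
    - [0,0,0,0,0,0,-0.3]
    - [0,0,0,0,0,0,-0.3]
    - [0,0,0,0,0,0,-0.3]
    - [0,0,0,0,0,0,-0.3]
    - [0,0,0,0,0,0,-0.3]
    - [0,0,0,0,0,0,-0.3]
    - [0,0,0,0,0,0,-0.3]
    - [0,0,0,0,0,0,-0.3]

```text
time_s: 39.75
tcp_pos: [0.4517, -0.1077, 0.3145]
tcp_rot: [-0.004, -3.142, -0.0]
force: [-0.3, -1.4, 0.4]
finger_gap: 0.0553
grasp_force: 0.0
```

Run:
```python
from h import *
print(pose(), bot.sense()['time_s'])
f=[bot.capture('side') for i in range(8)]
print([int((cv2.absdiff(f[0],x)[150:250,170:280].max(2)>35).sum()) for x in f])
im=bot.capture('top')
for q in ('pen_red','tube_1','tube_2','bottle','dish_a'):
  for r in bot.cut_out('top',q): print(q,round(r['score'],2),np.round(r['centre']),np.round(at_z('top',r['centre'],.012),3)[:2])
a=cv2.resize(im[90:270,110:410],None,fx=1.3,fy=1.3); b=cv2.resize(f[-1][140:300,170:310],None,fx=2.8,fy=2.8,interpolation=cv2.INTER_CUBIC)
c=np.zeros((b.shape[0],a.shape[1],3),np.uint8); c[:a.shape[0]]=a
cv2.imwrite('pics/end.png',np.hstack([c,b]))
```

```text
(array([ 0.45169012, -0.10768729,  0.31449756]), np.float64(179.85849449540913), np.float64(-0.9999999979472646)) 39.75
[0, 0, 2, 1, 57, 103, 129, 140]
pen_red 0.52 [246. 235.] [0.427 0.171]
tube_1 0.44 [355. 243.] [ 0.397 -0.227]
tube_2 0.44 [355. 243.] [ 0.397 -0.227]
bottle 0.84 [186. 163.] [0.702 0.403]
dish_a 0.63 [138. 214.] [0.508 0.576]
```

View pics/end.png

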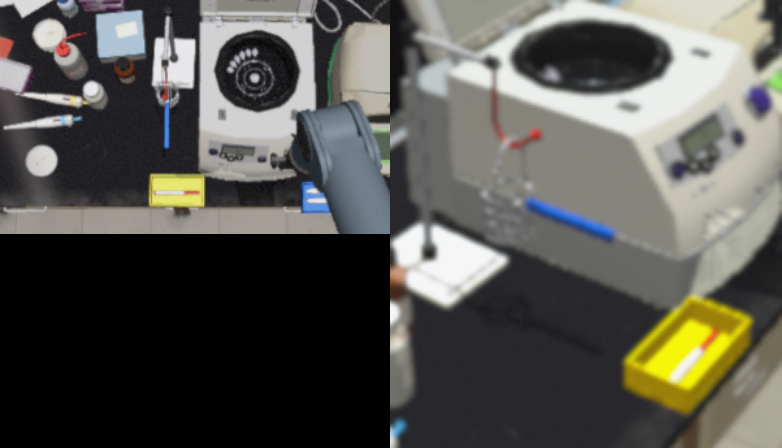

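All placed, but the last side frames differ in the hook region, so I check for leftover motion.

Request:
apply_moves:
  deltas:
    - [0,0,0,0,0,0,-0.3]
    - [0,0,0,0,0,0,-0.3]
    - [0,0,0,0,0,0,-0.3]
    - [0,0,0,0,0,0,-0.3]
    - [0,0,0,0,0,0,-0.3]
    - [0,0,0,0,0,0,-0.3]
    - [0,0,0,0,0,0,-0.3]
    - [0,0,0,0,0,0,-0.3]
    - [0,0,0,0,0,0,-0.3]
    - [0,0,0,0,0,0,-0.3]
    - [0,0,0,0,0,0,-0.3]
    - [0,0,0,0,0,0,-0.3]

```text
time_s: 41.65
tcp_pos: [0.4517, -0.1078, 0.3145]
tcp_rot: [0.004, 3.142, 0.0]
force: [-0.1, 0.0, 0.3]
finger_gap: 0.0554
grasp_force: 0.0
```

Run:
```python
from h import *
def han(im):
    h=cv2.cvtColor(im,cv2.COLOR_BGR2HSV); m=(abs(h[...,0].astype(int)-110)<12)&(h[...,1]>150)&(h[...,2]>80)
    w=np.zeros_like(m); w[195:240,205:262]=1; m&=w; y,x=np.nonzero(m); return int(m.sum()),np.round([x.mean(),y.mean(),x.max()],2)
f=[bot.capture('side') for i in range(16)]
for x in f: print(int((cv2.absdiff(f[0],x)[150:250,170:280].max(2)>35).sum()),*han(x))
```

```text
0 104 [233.97 217.63 248.  ]
0 104 [234.06 217.85 248.  ]
1 104 [234.06 217.95 248.  ]
8 107 [233.68 217.85 248.  ]
1 105 [233.91 217.9  248.  ]
1 106 [233.92 217.78 248.  ]
0 105 [234.12 217.65 248.  ]
7 103 [234.9  217.74 249.  ]
11 104 [234.73 217.42 249.  ]
15 106 [234.75 217.23 249.  ]
64 105 [234.77 217.08 249.  ]
84 104 [235.01 217.12 249.  ]
87 104 [234.81 217.04 249.  ]
60 104 [234.92 217.16 249.  ]
17 105 [235.03 217.38 249.  ]
7 104 [234.74 217.46 249.  ]
```

The remaining motion is about ±0.5 px (roughly 1 mm), well below the limit. Pen, tubes, bottle and dish are all as wanted, so I hand in.

```bash
python3 -c "
from station import bot
print(bot.sign_off())"
```

```text
the job is handed in; nothing more can be done
None
```

I handed the job in after about 42 s of robot time: the red pen is in the yellow tray, both tubes are in the blue bin, the hook was steadied by touch, and the basket hangs on it with only about 1 mm of residual sway (no black pen was found; no verdict came back on hand-in).

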